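Rebuild the illuminator's collimator: lens, filters, spacers, retaining ring

ROBOT

A 6-joint arm with a two-finger parallel gripper is mounted at the origin on the work surface. World frame = base frame: x ahead of the robot, y to its left, z up, the work surface at z = 0. Lengths are in m, angles in rad, forces in N, time in s.
With the tool pointing down it reaches from about 0.325 to 0.9 m from the base axis. Payload 3.5 kg.
Tool frame: the origin (TCP) lies where the fingers leave the gripper's body, on its centre line; the fingertips stand 73 mm ahead of it and the grasp point (between the pads) lies 54 mm ahead of it (tip_extent is the distance from the TCP to the fingertips, in m); z points along the fingers, y is the line along which they close (so a half turn about z gives the same grasp; the last joint's range is limited). The gripper opens to 85 mm and grips with 20 to 120 N. Pads are 22 mm wide; open, the fingers measure 114 mm over their backs; the gripper's body (76 mm by 85 mm) begins 54 mm behind the grasp point. The pads swing forward as they close: fully open they stand 13 mm farther back than shut.
Start: joints at [1.055, 0.276, -0.026, 1.268, 0, 1.467], TCP at [0.251, 0.572, 0.304] pointing down, gripper open.
Joint ranges: [-3.12, 3.12], [-0.85, 1.88], [-1.08, 1.24], [-1.95, 2.15], [-1.57, 1.53], [-3.14, 3.14]. Speed limits (rad/s): [2.57, 2.57, 3.14, 3.14, 3.14, 3.14].

INTERFACE

Orientations are given as a unit quaternion [w, x, y, z].
In Python, from bench import * gives the robot as it stands. The module is installed in compiled form; this text tells all that it offers.
- The arm moves only by the tool send_rows, never from a script. Its argument "targets" is a list of rows, each an object with "offset": the shift along the tool's x, y, z normalised to -1 to 1, where 1 is 150 mm, a list of three; "spin": the turn about the tool's z normalised to -1 to 1, where 1 is pi/4 rad. In form: [{"offset": [x, y, z], "spin": spin}, ...]. A call has 1 to 8 rows; each row shifts and turns the commanded pose from where the row before left it, along the tool's axes as they then stand; what a row does not reach is not made up. A row lasts 1/12 s, in which the tool goes at most 41.7 mm and 7.16 degrees, less where a joint would pass 70% of its speed; a pose out of reach is approached as far as the arm can. A call with a number of a shift or a turn outside -1 to 1 is refused whole. A call with a gripper value outside its range is refused whole. "claw" is the finger opening in mm, from 0 to 85.4, set as the call begins (left out, the last holds). The fingers move at their own pace and stop on an object; the grip force is fixed at half the most. Time passes only in rows, so rows that do not move let the fingers close. It gives the time, the measured TCP pose, the force, the opening and the grip force at its end, in the units of the state.
- observe(): the state, without advancing time (a new reading comes with each control period).
- snapshot(name): name is "side" or "top" or "wrist"; returns (picture, depth): 384x512x3 uint8, red, green, blue; 384x512 float32, m along the optical axis (not along the pixel's ray), 0 where there is no reading.
- camera_model(name): a dict with "fx", "fy", "cx", "cy" (pixels), "world_from_camera" (4x4, takes a point from camera to world coordinates); the wrist camera has in their place "mount" (4x4, takes a point from camera to tool coordinates, whose origin is the TCP and whose axes are the flange's). Camera axes: x right, y down, z forward; pixel columns grow to the right and rows downward; lengths in m; the calibration is good to about 2 mm. A picture is of the moment at which its call begins: read the wrist's pose just before it. camera_model takes no time and is no camera call.
- close_job(): hands the job in; it is judged then, once.
Trained networks look in the newest picture that a camera, given by its name, has taken for a name from the list of things; names that differ only in an ending like _2 or _b are one class to them, and where a whole thing is asked for, a point or a joint stands for the part that bears it (a point fixed in the world has none). Each returns a list of dicts, best first, with "score" (0 to 1); they miss things now and then, are a little off and sometimes report something else, mostly with a low value. They report only what shows in the picture. A call takes as long as a camera call. They do not tell look-alikes from the thing itself.
- recognise(camera, label): "point" ([x, y, z] in m, in world coordinates, good to about 4 mm: the middle of the surface that is visible of it).
- tip_of(camera, label): "point" ([x, y, z] in m, in world coordinates, good to about 4 mm: a listed point, or the origin of a listed thing).
The state is a dict: "time": time; "joint_positions": joint angles; "qvel": joint speeds; "joint_torque": joint torques, N m; "ee_pos": TCP position; "ee_rot": TCP orientation; "force": force on the tool from outside, world axes, zero at the start; "torque": the same for the moment, N m; "opening": finger opening in m; "finger_force": force on a finger pad.
Only numpy, scipy, OpenCV 4.12 (cv2) and the standard library are available. Lean on these libraries where they do the work, as an engineer would, in place of code of your own. Each camera call takes 0.05 s, during which the arm holds its last target. There are 200 camera calls.

TASK

Rebuild the collimator in the slotted barrel: seat the lens cell at the bottom, then every filter cell that is on the bench, then spacers on top until exactly three filter and spacer pieces lie above the lens. Put the retaining ring on with its lugs down the slots and turn it clockwise (seen from above) until you feel it stop against the stack and it stays snug - where that is depends on the parts - without forcing it further. A spare spacer stays on the bench, and the other things there are left alone.

Things in the scene. Friction and masses are not known exactly. Their poses are not given: they have to be found in the camera images.
- barrel: Fixed upright aluminium collimator barrel on a 120 x 120 x 18 mm grey base plate and a 92 mm round flange. Origin: centre of the base's underside, z up. Its wall is two arcs (bore 63 mm, outside 71 mm, rim 91 mm above the bench), each 114 deg wide, centred on its own +x and -x. A light-guide stub (32 mm diameter, 46 mm up) sticks out along +x to 68 mm from the axis.
- barrel_seat (a point): Centre of the barrel's inner floor, 26 mm above the bench: the lens cell's underside rests here. Same axes as the barrel.
- barrel_slot (a point): On the barrel's axis at rim height, 91 mm above the bench. Towards the barrel's own +y and -y the wall is cut by two slots, 34 mm wide, open at the rim and down to the inner floor: gripper fingers holding a cell across y can go down in them.
- barrel_rib (a point): Start of one of two alike helical ribs, one outside each wall arc, 5.4 mm round bar, 81 mm diameter over them. This point is on its underside, 86 mm above the bench, 57 deg anticlockwise (from above) of the arc's middle. The underside falls 4.1 mm per radian going clockwise, so a lug turned clockwise under it is drawn down.
- ring: Retaining ring (bayonet cap), dark steel, 0.34 kg, lying skirt down. Skirt 91 mm outside, 84 mm inside diameter. Origin: centre of the skirt's lower edge, z up. A flange with a 44 mm hole, 19.5 (underside) to 23.5 mm above the origin, bears on the top piece; put on, it sits 3 to 7 mm clear of the barrel's rim.
- ring_tabs (a point): On the ring's axis, 36 mm above its origin, midway between two upright finger tabs to grip and turn the ring by: on the ring's own +y and -y, 26 mm wide, 5 mm thick, outer faces 58 mm apart, 23.5 to 47.5 mm above the ring's origin.
- ring_lug (a point): One of two lugs inside the skirt, straight below the tabs (own +y and -y), 7 mm wide, 5 mm thick, 1 to 6 mm above the ring's origin, reaching in to 36.2 mm from the axis. They go down the slots (within 22 deg of mid-slot) and tighten 50 to 120 deg clockwise of mid-slot: the lower the stack, the later. Loose it turns with under 0.2 N m; then, within 0.1 rad, it holds 0.35 N m either way.
- lens_cell: Lens cell: dark metal cell 60 mm in diameter, 24 mm thick (the thickest of the cells), with a domed lens inside its rim. Steel, about 0.30 kg. Its origin is the centre of its underside, z up. It starts and stays right side up.
- filter_1: Filter cell (one to three of them are on the bench, alike): dark metal cell 60 mm in diameter, 16 mm thick, closed by a flat glass plate behind a wide bezel with a 33 mm opening. About 0.18 kg. Its origin is the centre of its underside, z up.
- filter_2: Filter cell (one to three of them are on the bench, alike): dark metal cell 60 mm in diameter, 16 mm thick, closed by a flat glass plate behind a wide bezel with a 33 mm opening. About 0.18 kg. Its origin is the centre of its underside, z up.
- filter_3: Filter cell (one to three of them are on the bench, alike): dark metal cell 60 mm in diameter, 16 mm thick, closed by a flat glass plate behind a wide bezel with a 33 mm opening. About 0.18 kg. Its origin is the centre of its underside, z up.
- spacer_1: Spacer (two, alike, always there): open dark metal ring 60 mm in diameter, 14 mm thick, with a 44 mm hole. About 0.14 kg. Its origin is the centre of its underside, z up. Needed only where filters are missing from the three places above the lens.
- spacer_2: Spacer (two, alike, always there): open dark metal ring 60 mm in diameter, 14 mm thick, with a 44 mm hole. About 0.14 kg. Its origin is the centre of its underside, z up. Needed only where filters are missing from the three places above the lens.
- objective: Bystander: upright brass microscope objective, 34 mm diameter, 52 mm tall. Origin at its underside's centre.
- eyepiece: Bystander: upright eyepiece, 38 mm diameter, 58 mm tall. Origin at its underside's centre.
- slide_box: Bystander: closed grey slide box 100 x 85 x 32 mm. Origin at its underside's centre.
- lens_fluid: Bystander: small white bottle, 42 mm diameter, 85 mm tall. Origin at its underside's centre.
- driver: Bystander: screwdriver lying on the bench near the robot. Origin at its middle.
- dust_cap: Bystander: black dust cap, 64 mm diameter, 22 mm tall, open side up. Origin at its underside's centre.
Things that resemble listed ones, but are neither listed nor needed, are in the scene too. What is shaped like the ring but brown is not meant. Leave any blue look-alike of the filter_2 alone.

How it is judged:
By the outcome, as a careful person would: the job done as asked, in the order asked, and still so for the second after the job is handed in, with the robot touching nothing.
Of filter_1, filter_2, filter_3 only 1 to 3 are there at a start; the rules pass over those that are not, and their reading is None.
At some moment in a run one of lens_cell, filter_1, filter_2, filter_3, spacer_1, spacer_2, ring may be knocked a few centimetres aside while the robot is not near it.
Once in a run the grip may slacken for a moment while it holds something.
It also fails if it takes over 210 s, if anything falls off the work surface, if the arm or the gripper's body presses on something with over 40 N, if the wrist force passes 120 N, or if a joint passes its speed limit or range.

## Working session

There is one attempt and no reset: what is moved stays moved. The work goes in short steps, Python scripts to look and compute and a tool call to move; the robot and the scene stay as the last step left them, time stands still between calls to the robot, and variables do not carry over. Pictures are saved under pics/ and viewed, at most 14 in all, crops included, and the job is handed in when it is done.

Besides the shell and the picture viewer there is one more tool, called after "Call:" in YAML: its name, and indented under it one key for each argument. send_rows: Moves the arm, as the interface text tells. Scaled input: -1 to 1 covers 150 mm each way for a shift and pi/4 rad each way for a turn. Its arguments: {"type":"object","properties":{"targets":{"type":"array","items":{"type":"object","properties":{"offset":{"type":"array","items":{"type":"number"}},"spin":{"type":"number"}}}},"claw":{"type":"number"}},"required":["targets"]}

```bash
mkdir -p pics; cat > h.py <<'E'
from bench import *
import numpy as np, cv2
from scipy.spatial.transform import Rotation as R
def pose():
    s=observe(); q=s["ee_rot"]; return np.array(s["ee_pos"]),R.from_quat([q[1],q[2],q[3],q[0]]).as_matrix()
def snap(n):
    p,r=pose(); rgb,d=snapshot(n); c=camera_model(n)
    if "mount" in c:
        T=np.eye(4);T[:3,:3]=r;T[:3,3]=p;T=T@np.array(c["mount"])
    else: T=np.array(c["world_from_camera"])
    return rgb,d,c,T
def cloud(d,c,T):
    v,u=np.indices(d.shape); P=np.stack([(u-c["cx"])/c["fx"]*d,(v-c["cy"])/c["fy"]*d,d],-1)
    P=P@T[:3,:3].T+T[:3,3]; P[d<=0]=np.nan; return P
def proj(pt,c,T):
    q=np.linalg.inv(T)@np.append(pt,1); return c["fx"]*q[0]/q[2]+c["cx"],c["fy"]*q[1]/q[2]+c["cy"]
def save(n,rgb,box=None,s=1):
    if box: rgb=rgb[box[1]:box[3],box[0]:box[2]]
    cv2.imwrite("pics/"+n,cv2.resize(rgb[...,::-1],None,fx=s,fy=s,interpolation=cv2.INTER_CUBIC))
E
cat > a.py <<'E'
from h import *
s=observe();print({k:np.round(v,3).tolist() for k,v in s.items()}); print(pose()[1].round(3).tolist(), np.array(camera_model("wrist")["mount"]).round(3).tolist())
for n in ["top","side"]:
    rgb,d,c,T=snap(n); save(n+"0.png",rgb,None,1.5); np.savez(n+"0.npz",rgb=rgb,d=d,T=T,P=cloud(d,c,T))
    print(n,T.round(2).tolist())
    for l in ["barrel","ring","lens_cell","filter_1","spacer_1"]+(["dust_cap"] if n=="top" else []):
        for x in recognise(n,l): print(n,l,round(x["score"],2),np.round(x["point"],3),np.round(proj(x["point"],c,T)))
E
python3 a.py
```

```text
{'time': 0.0, 'joint_positions': [1.055, 0.277, -0.028, 1.268, 0.0, 1.467], 'qvel': [-0.001, -0.002, 0.0, -0.001, -0.0, 0.001], 'joint_torque': [0.0, -44.551, 29.52, 0.016, -0.0, -0.0], 'ee_pos': [0.25, 0.572, 0.303], 'ee_rot': [-0.0, 0.205, 0.979, -0.001], 'force': [-0.148, -0.367, 0.443], 'torque': [0.033, 0.013, -0.006], 'finger_force': 0.0, 'opening': 0.085}
[[-0.916, 0.401, -0.001], [0.401, 0.916, -0.002], [0.0, -0.002, -1.0]] [[0.0, -0.966, -0.259, 0.066], [1.0, 0.0, 0.0, -0.0], [-0.0, -0.259, 0.966, -0.069], [0.0, 0.0, 0.0, 1.0]]
top [[-0.0, -1.0, 0.07, 0.44], [-1.0, 0.0, 0.02, 0.04], [-0.02, -0.07, -1.0, 1.37], [0.0, 0.0, 0.0, 1.0]]
top barrel 0.75 [0.59  0.053 0.026] [259. 174.]
top barrel 0.73 [0.433 0.009 0.021] [273. 223.]
top ring 0.95 [0.455 0.445 0.022] [135. 216.]
top ring 0.62 [0.58  0.327 0.023] [173. 177.]
top lens_cell 0.83 [0.436 0.175 0.02 ] [220. 222.]
top lens_cell 0.67 [0.582 0.331 0.022] [172. 177.]
top filter_1 0.66 [ 0.739 -0.236  0.01 ] [349. 128.]
top filter_1 0.55 [0.45  0.326 0.013] [173. 218.]
top filter_1 0.54 [0.336 0.345 0.014] [167. 254.]
top filter_1 0.41 [ 0.604 -0.334  0.035] [382. 168.]
top spacer_1 0.67 [ 0.439 -0.159  0.015] [326. 221.]
top spacer_1 0.55 [ 0.443 -0.302  0.011] [371. 220.]
top dust_cap 0.77 [ 0.74  -0.235  0.011] [348. 127.]
top dust_cap 0.69 [0.58  0.329 0.026] [172. 177.]
side [[0.99, -0.1, 0.14, 0.39], [-0.17, -0.56, 0.81, -0.88], [-0.0, -0.82, -0.57, 0.72], [0.0, 0.0, 0.0, 1.0]]
side barrel 0.66 [0.59  0.033 0.029] [274. 205.]
side ring 0.75 [0.455 0.418 0.026] [211. 143.]
side ring 0.72 [0.594 0.031 0.026] [275. 206.]
side ring 0.67 [0.587 0.314 0.022] [255. 156.]
side lens_cell 0.83 [0.437 0.159 0.018] [213. 188.]
side filter_1 0.77 [0.339 0.342 0.012] [178. 161.]
side filter_1 0.49 [0.45  0.318 0.011] [212. 162.]
side spacer_1 0.71 [ 0.438 -0.166  0.012] [226. 269.]
side spacer_1 0.63 [ 0.446 -0.309  0.017] [238. 317.]
```

View pics/top0.png

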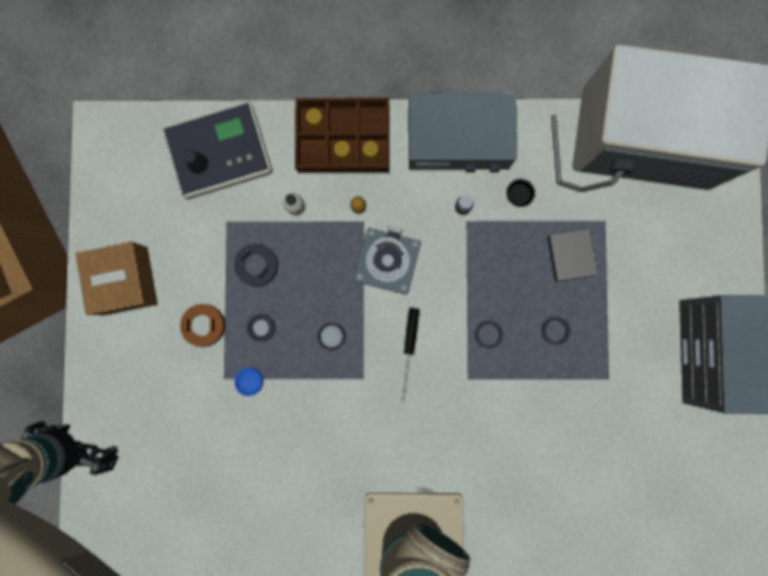

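View pics/side0.png

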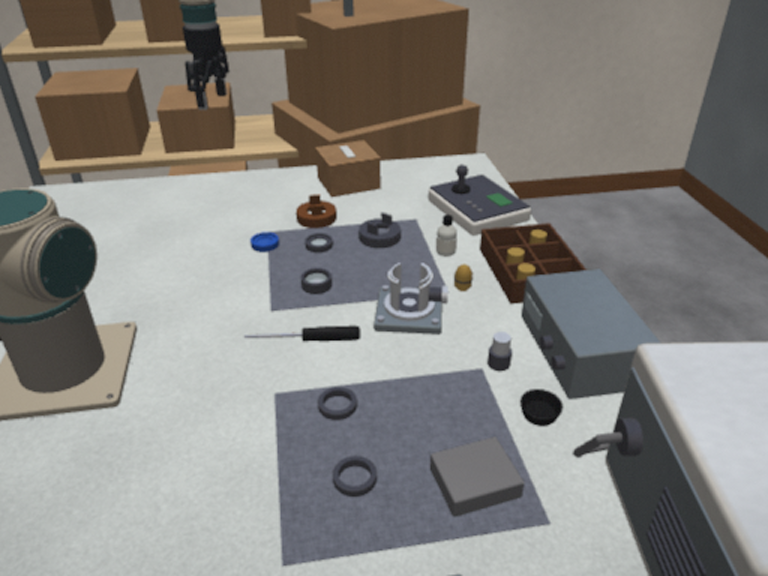

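The top view shows these candidates (pixels in the enlarged view):
- **Ring:** dark one at (257,265). The brown one at (202,325) is a decoy.
- **Lens cell:** (331,336), thick and domed.
- **Filter:** only one, at (261,327). The blue disc at (249,382) is a decoy and the black one at (520,193) is the dust cap.
- **Spacers:** (489,334) and (555,331).
- **Barrel:** (389,260), yaw about -12°.

So the stack is lens, one filter, two spacers. I'll move over the lens first.

```bash
cat >> h.py <<'E'
def go(xyz,yang=None):
    """print tool-frame offset (units) from the present pose; yang = world angle (deg) of tool y"""
    p,r=pose(); o=r.T@(np.array(xyz)-p)/0.15
    a=np.degrees(np.arctan2(r[1,1],r[0,1])); s=""
    if yang is not None:
        da=(yang-a+90)%180-90; s=f"spin total {-da/45:.3f}"
    print("tcp",p.round(4),"yang",round(a,2),"offset total",o.round(3),s,"min rows",int(np.ceil(np.linalg.norm(o)/0.27)))
E
python3 -c "
from h import *
go([.45,.17,.3],79)"
```

```text
tcp [0.2507 0.5725 0.304 ] yang 66.35 offset total [-2.293 -1.925  0.026] spin total -0.281 min rows 12
```

Call:
send_rows:
  targets:
    - {"offset":[-0.19,-0.16,0],"spin":0}
    - {"offset":[-0.19,-0.16,0],"spin":0}
    - {"offset":[-0.19,-0.16,0],"spin":0}
    - {"offset":[-0.19,-0.16,0],"spin":0}
    - {"offset":[-0.19,-0.16,0],"spin":0}
    - {"offset":[-0.19,-0.16,0],"spin":0}
    - {"offset":[-0.19,-0.16,0],"spin":0}
    - {"offset":[-0.19,-0.16,0],"spin":0}

```text
time: 1.32
ee_pos: [0.383, 0.3036, 0.3042]
ee_rot: [0.0, 0.205, 0.979, 0.0]
force: [0.6, 0.0, 0.4]
opening: 0.0857
finger_force: 0.0
```

Call:
send_rows:
  targets:
    - {"offset":[-0.19,-0.16,0],"spin":0}
    - {"offset":[-0.19,-0.16,0],"spin":0}
    - {"offset":[-0.19,-0.16,0],"spin":0}
    - {"offset":[-0.19,-0.16,0],"spin":0}
    - {"offset":[0,0,0],"spin":-0.14}
    - {"offset":[0,0,0],"spin":-0.14}
    - {"offset":[0,0,0],"spin":0}
    - {"offset":[0,0,0],"spin":0}

```text
time: 1.98
ee_pos: [0.4485, 0.1713, 0.304]
ee_rot: [0.0, 0.098, 0.995, 0.0]
force: [-0.4, 1.0, -0.5]
opening: 0.0852
finger_force: 0.0
```

```bash
cat > b.py <<'E'
from h import *
import sys
n,lab=sys.argv[1],sys.argv[2]
rgb,d,c,T=snap("wrist"); P=cloud(d,c,T); save(n+".png",rgb); np.savez(n+".npz",rgb=rgb,d=d,T=T,P=P)
for x in recognise("wrist",lab): print(lab,round(x["score"],2),np.round(x["point"],4),np.round(proj(x["point"],c,T)))
p,r=pose(); print(p.round(4),r.round(3).tolist())
E
python3 b.py w_lens lens_cell; python3 - <<'E'
from h import *
P=np.load('w_lens.npz')['P']
# bodies: height slices near (0.44,.165)
for lo,hi in [(.008,.02),(.02,.03)]:
    m=(P[...,2]>lo)&(P[...,2]<hi)
    q=P[m][:,:2].astype(np.float32); q=q[np.linalg.norm(q-[.437,.165],axis=1)<.06]; print(len(q), len(q) and cv2.minEnclosingCircle(q))
go([.437,.165,.3],79)
E
```

```text
lens_cell 0.69 [0.4338 0.1733 0.0183] [255. 151.]
[0.4483 0.1718 0.304 ] [[-0.981, 0.193, 0.0], [0.193, 0.981, 0.0], [-0.0, 0.0, -1.0]]
1157 ((0.42647236585617065, 0.1725601702928543), 0.02836201712489128)
1374 ((0.43071702122688293, 0.17372101545333862), 0.03008328005671501)
tcp [0.4483 0.1718 0.304 ] yang 78.86 offset total [ 0.065 -0.059  0.027] spin total -0.003 min rows 1
```

View pics/w_lens.png

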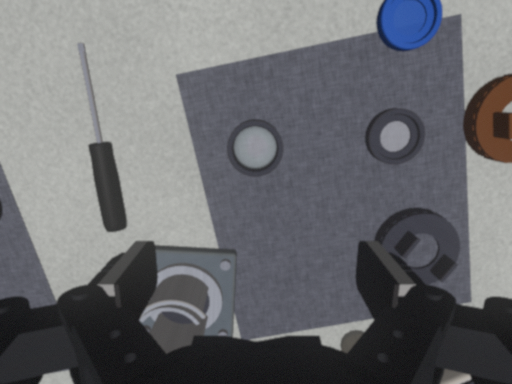

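The picture shows the lens at (255,148) with a glossy dome, the filter at (395,135), the ring at (417,245) and the barrel at (185,310). The lens circle fit gives r = 30 mm, which matches. I'll descend on the lens.

Call:
send_rows:
  targets:
    - {"offset":[0.117,-0.01,0.2]}
    - {"offset":[0,0,0.26]}
    - {"offset":[0,0,0.26]}
    - {"offset":[0,0,0.26]}
    - {"offset":[0,0,0.26]}
    - {"offset":[0,0,0.15]}
    - {"offset":[0,0,0.1]}
    - {"offset":[0,0,0.06]}

```text
schema error: expected keys offset, spin
```

Call:
send_rows:
  claw: 50
  targets:
    - {"offset":[0,0,0]}
    - {"offset":[0,0,0]}
    - {"offset":[0,0,0]}
    - {"offset":[0,0,0]}
    - {"offset":[0,0,0]}
    - {"offset":[0,0,0]}
    - {"offset":[0,0,0]}
    - {"offset":[0,0,0]}

```text
schema error: expected keys offset, spin
```

```bash
python3 - <<'E'
from h import *
s=observe();print({k:np.round(s[k],4).tolist() for k in ["ee_pos","force","torque","opening","finger_force"]})
P=np.load('w_lens.npz')['P']
def circ(c,lo,hi,rad=.06):
    m=(P[...,2]>lo)&(P[...,2]<hi); q=P[m][:,:2].astype(np.float32); q=q[np.linalg.norm(q-c,axis=1)<rad]; print(c,lo,len(q), len(q) and cv2.minEnclosingCircle(q))
circ([.45,.326],.012,.02);circ([.45,.326],.018,.03);circ([.58,.328],.019,.027)
z=P[...,2]; rr=np.hypot(P[...,0]-.45,P[...,1]-.326)<.025
print("filter z",np.nanpercentile(z[rr],[5,50,95]))
m=(z>.035)&(z<.055); q=P[m][:,:2]; q=q[np.linalg.norm(q-[.58,.328],axis=1)<.045]; print("tabs",len(q),q.mean(0)); 
u,sv,vt=np.linalg.svd(q-q.mean(0),full_matrices=False);print(np.degrees(np.arctan2(vt[0,1],vt[0,0])))
E
```

```text
{'ee_pos': [0.4483, 0.1718, 0.304], 'force': [0.5279, 1.016, 0.1049], 'torque': [0.0019, -0.0261, -0.0388], 'opening': 0.0852, 'finger_force': 0.0}
[0.45, 0.326] 0.012 1005 ((0.4486847221851349, 0.3249596953392029), 0.03055744059383869)
[0.45, 0.326] 0.018 0 0
[0.58, 0.328] 0.019 2358 ((0.5821191072463989, 0.3357999920845032), 0.04666028171777725)
filter z [0.0073138  0.01005124 0.01504532]
tabs 504 [0.58224808 0.33640704]
45.84440091699867
```

Spin is a required key. Resending.

Call:
send_rows:
  targets:
    - {"offset":[0.117,-0.01,0.2],"spin":0}
    - {"offset":[0,0,0.26],"spin":0}
    - {"offset":[0,0,0.26],"spin":0}
    - {"offset":[0,0,0.26],"spin":0}
    - {"offset":[0,0,0.26],"spin":0}
    - {"offset":[0,0,0.15],"spin":0}
    - {"offset":[0,0,0.1],"spin":0}
    - {"offset":[0,0,0.06],"spin":0}

```text
time: 2.75
ee_pos: [0.4291, 0.1735, 0.0692]
ee_rot: [-0.002, 0.096, 0.995, -0.001]
force: [-0.7, 0.7, -0.5]
opening: 0.0851
finger_force: 0.0
```

Call:
send_rows:
  claw: 50
  targets:
    - {"offset":[0,0,0],"spin":0}
    - {"offset":[0,0,0],"spin":0}
    - {"offset":[0,0,0],"spin":0}
    - {"offset":[0,0,0],"spin":0}
    - {"offset":[0,0,0],"spin":0}
    - {"offset":[0,0,0],"spin":0}
    - {"offset":[0,0,0],"spin":0}
    - {"offset":[0,0,0],"spin":0}

```text
time: 3.42
ee_pos: [0.4321, 0.1738, 0.0727]
ee_rot: [0.001, 0.096, 0.995, 0.001]
force: [-0.9, 1.0, 6.2]
opening: 0.0582
finger_force: 65.6
```

Call:
send_rows:
  targets:
    - {"offset":[0,0,-0.1],"spin":0}
    - {"offset":[0,0,-0.2],"spin":0}
    - {"offset":[0,0,-0.25],"spin":0}
    - {"offset":[0,0,-0.25],"spin":0}
    - {"offset":[0,0,-0.25],"spin":0}
    - {"offset":[0,0,-0.25],"spin":0}
    - {"offset":[0,0,-0.2],"spin":0}

```text
time: 4.0
ee_pos: [0.4308, 0.1733, 0.2989]
ee_rot: [0.001, 0.096, 0.995, 0.0]
force: [0.9, -0.3, -3.0]
opening: 0.0583
finger_force: 65.4
```

Call:
send_rows:
  targets:
    - {"offset":[-0.212,-0.11,0],"spin":0}
    - {"offset":[-0.212,-0.11,0],"spin":0}
    - {"offset":[-0.212,-0.11,0],"spin":0}
    - {"offset":[-0.212,-0.11,0],"spin":0}
    - {"offset":[-0.212,-0.11,0],"spin":0}
    - {"offset":[-0.212,-0.11,0],"spin":0}
    - {"offset":[0,0,0],"spin":0}
    - {"offset":[0,0,0],"spin":0}

```text
time: 4.67
ee_pos: [0.5999, 0.0382, 0.295]
ee_rot: [-0.001, 0.098, 0.995, -0.0]
force: [-0.6, 0.4, -1.8]
opening: 0.058
finger_force: 65.4
```

```bash
python3 b.py w_bar barrel; python3 - <<'E'
from h import *
P=np.load('w_bar.npz')['P'].reshape(-1,3); z=P[:,2]
for n in ["barrel_seat","barrel_slot","barrel"]: print(n,[(round(x["score"],2),np.round(x["point"],4)) for x in tip_of("wrist",n)][:2])
# base plate top at 18mm -> minAreaRect
m=(z>.014)&(z<.030); q=P[m][:,:2]; q=q[np.abs(q-[.59,.045]).max(1)<.1]
print(cv2.minAreaRect(q.astype(np.float32)))
m=(z>.087)&(z<.096); q=P[m][:,:2]; q=q[np.linalg.norm(q-[.59,.045],axis=1)<.06]
print("rim",len(q),cv2.minEnclosingCircle(q.astype(np.float32)))
from scipy.optimize import least_squares
f=least_squares(lambda a:np.hypot(*(q-a[:2]).T)-.0335,[.59,.045]); c=f.x; print("fit",c,np.sqrt(np.mean(f.fun**2)))
a=np.degrees(np.arctan2(*(q-c).T[::-1]))%360; print(np.histogram(a,bins=72,range=(0,360))[0])
s=observe();print(s["opening"],s["finger_force"])
E
```

```text
barrel 0.96 [0.5783 0.0587 0.028 ] [272. 144.]
barrel 0.75 [0.7049 0.2471 0.0575] [484. 236.]
barrel 0.59 [0.5802 0.2988 0.0145] [505.  98.]
[0.5981 0.0397 0.2953] [[-0.981, 0.192, -0.003], [0.192, 0.981, 0.0], [0.003, -0.0, -1.0]]
barrel_seat []
barrel_slot []
barrel [(0.88, array([0.5901, 0.0522, 0.0022])), (0.57, array([0.6172, 0.0798, 0.0851]))]
((0.5739624500274658, 0.04413989186286926), (0.1548641324043274, 0.13791751861572266), 71.9075927734375)
rim 769 ((0.5908082723617554, 0.054729945957660675), 0.04039526730775833)
fit [0.58979843 0.05413836] 0.0027386024827458035
[ 0  0  0  0  0 15 39 38 31  2  0  0  0  0  0  0  0  0  0  0  0 14 19 17
 17 18 17 17 17 17 19 19 21 24 23 28 36 33 41 39 41 42 42 37 38  5  0  0
  0  0  0  0  0  0  0  0  0  0  3  0  0  0  0  0  0  0  0  0  0  0  0  0]
0.05800204589342521 65.41112065315247
```

View pics/w_bar.png

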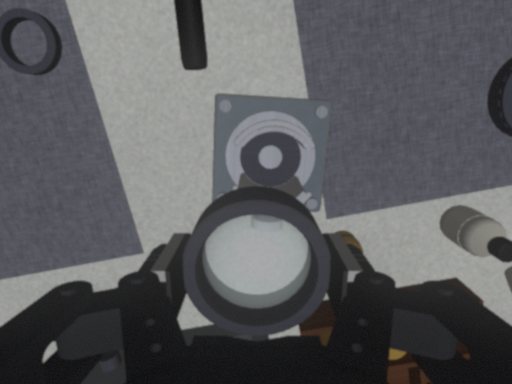

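The held lens is level at (258,255). The barrel base is at (270,150), with its edge about 3° off the tool y axis. I'll refine its yaw and centre.

```bash
python3 - <<'E'
from h import *
D=np.load('w_bar.npz');P=D['P'];z=P[...,2]
for lo,hi in [(.012,.022),(.022,.03)]:
    m=((z>lo)&(z<hi)&(np.hypot(P[...,0]-.59,P[...,1]-.053)<.088)).astype(np.uint8)
    n,l,st,_=cv2.connectedComponentsWithStats(m); k=1+np.argmax(st[1:,4]); print(lo,st[k])
    q=P[l==k][:,:2].astype(np.float32); print(cv2.minAreaRect(q), np.median(P[l==k][:,2]))
    # front edge: topmost pixel in each column ; left/right edges per row
    L=l==k
    if lo<.02:
        cols=[c for c in range(512) if L[:,c].any()][12:-12]; e=np.array([P[np.argmax(L[:,c]),c,:2] for c in cols],np.float32)
        v=cv2.fitLine(e,cv2.DIST_HUBER,0,.001,.001).ravel(); print("front",np.degrees(np.arctan2(v[1],v[0])),v[2:])
        rows=[r for r in range(384) if L[r].any()][10:60]
        for nm,f in [("left",lambda r:np.argmax(L[r])),("right",lambda r:511-np.argmax(L[r][::-1]))]:
            e=np.array([P[r,f(r),:2] for r in rows],np.float32); v=cv2.fitLine(e,cv2.DIST_HUBER,0,.001,.001).ravel(); print(nm,np.degrees(np.arctan2(v[1],v[0])),v[2:])
rz=z[(z>.08)&(z<.1)&(np.hypot(P[...,0]-.59,P[...,1]-.053)<.06)]; print(np.percentile(rz,[5,25,50,75,95]))
from scipy.optimize import least_squares
m=(z>.0890)&(z<.0935)&(np.hypot(P[...,0]-.59,P[...,1]-.053)<.05); q=P[m][:,:2]
f=least_squares(lambda a:np.hypot(*(q-a[:2]).T)-.0335,[.59,.053],loss='soft_l1',f_scale=.001); c=f.x; r=np.hypot(*(q-c).T);print(len(q),c,np.percentile(r,[2,50,98]))
a=np.degrees(np.arctan2(*(q-c).T[::-1]))%360; print(np.percentile(a[(a>80)&(a<250)],[0,1,99,100]))
E
```

```text
0.012 [ 213   93  120  119 4822]
((0.5907281041145325, 0.054883092641830444), (0.1201309785246849, 0.11948002129793167), 75.36907196044922) 0.016942555182672542
front 75.47642 [0.53305244 0.06843369]
left -14.740698 [0.55200195 0.00375161]
right -14.666638 [0.5819772  0.11813019]
0.022 [ 226  111   89   77 4367]
((0.584123969078064, 0.05594681203365326), (0.09103062748908997, 0.07689432799816132), 78.84635162353516) 0.025397382440421
[0.08227618 0.08553252 0.08886206 0.09007338 0.09099965]
565 [0.59064718 0.05434591] [0.03133634 0.03400058 0.03939164]
[107.55482977 109.37546703 223.36824741 225.70894389]
```

```bash
cat >> h.py <<'E'
from scipy.optimize import least_squares
B=np.array([.5907,.0546]); YA=75.4
def held(npz,p,r,zr,rad=.03):
    P=np.load(npz)['P'].reshape(-1,3); q=(P-p)@r; q=q[(np.hypot(q[:,0],q[:,1])<.06)&(q[:,2]>zr[0])&(q[:,2]<zr[1])]
    return q
E
python3 - <<'E'
from h import *
p,r=pose(); q=held('w_bar.npz',p,r,(.03,.09)); print(len(q),np.histogram(q[:,2],bins=12,range=(.03,.09))[0])
zt=np.percentile(q[:,2],5); 
for lo,hi in [(.04,.05),(.045,.055),(.05,.06)]:
    s=q[(q[:,2]>lo)&(q[:,2]<hi)&(np.abs(q[:,1])<.027)]
    if len(s)>50: print(lo,len(s),s.min(0),s.max(0),np.median(s[:,2]))
go([*B,.2],YA)
E
```

```text
21236 [  848   665   736  1111 10972  5269  1143   332   160     0     0     0]
0.04 392 [-0.02935171 -0.02698586  0.04113222] [0.02819485 0.02699706 0.0499996 ] 0.04978089884951595
0.045 10455 [-0.03210405 -0.02699994  0.04723453] [0.02877397 0.02699706 0.05499932] 0.05191498004628163
0.05 15040 [-0.03210405 -0.02699994  0.0500012 ] [0.02877397 0.02697639 0.05999974] 0.053477221306499054
tcp [0.5981 0.0405 0.2962] yang 79.01 offset total [0.065 0.083 0.641] spin total 0.080 min rows 3
```

Call:
send_rows:
  targets:
    - {"offset":[0.07,0.083,0],"spin":0}
    - {"offset":[0,0,0],"spin":0.08}
    - {"offset":[0,0,0.22],"spin":0}
    - {"offset":[0,0,0.22],"spin":0}
    - {"offset":[0,0,0.15],"spin":0}
    - {"offset":[0,0,0.05],"spin":0}
    - {"offset":[0,0,0],"spin":0}
    - {"offset":[0,0,0],"spin":0}

```text
time: 5.58
ee_pos: [0.5912, 0.0546, 0.2012]
ee_rot: [0.0, 0.127, 0.992, 0.0]
force: [-0.2, 0.1, -2.2]
opening: 0.0581
finger_force: 65.6
```

```bash
python3 -c "
from h import *
go([*B,.0987],YA); s=observe(); print(s['opening'],s['finger_force'],s['force'],s['torque'])"
```

```text
tcp [0.5912 0.0546 0.2012] yang 75.4 offset total [ 0.004 -0.001  0.683] spin total -0.000 min rows 3
0.05810051204194311 65.61837315559387 [-0.22306186  0.14032388 -2.19474659] [ 0.01761184 -0.01867168  0.0104177 ]
```

Call:
send_rows:
  targets:
    - {"offset":[0.01,0,0.1],"spin":0}
    - {"offset":[0,0,0.1],"spin":0}
    - {"offset":[0,0,0.05],"spin":0}
    - {"offset":[0,0,0.05],"spin":0}
    - {"offset":[0,0,0.05],"spin":0}
    - {"offset":[0,0,0],"spin":0}

```text
time: 6.08
ee_pos: [0.5902, 0.0543, 0.1476]
ee_rot: [0.0, 0.128, 0.992, 0.0]
force: [0.5, -0.1, -1.8]
opening: 0.058
finger_force: 65.6
```

Call:
send_rows:
  targets:
    - {"offset":[0,0,0.06],"spin":0}
    - {"offset":[0,0,0.06],"spin":0}
    - {"offset":[0,0,0.06],"spin":0}
    - {"offset":[0,0,0.06],"spin":0}
    - {"offset":[0,0,0.04],"spin":0}
    - {"offset":[0,0,0.03],"spin":0}
    - {"offset":[0,0,0.01],"spin":0}
    - {"offset":[0,0,0],"spin":0}

```text
time: 6.75
ee_pos: [0.5902, 0.0542, 0.0995]
ee_rot: [0.0, 0.128, 0.992, -0.0]
force: [1.9, -0.6, -3.9]
opening: 0.0579
finger_force: 65.6
```

Call:
send_rows:
  targets:
    - {"offset":[0,0,0.006],"spin":0}
    - {"offset":[0,0,0],"spin":0}

```text
time: 6.92
ee_pos: [0.5902, 0.0542, 0.0993]
ee_rot: [0.0, 0.128, 0.992, -0.0]
force: [2.3, 0.1, -4.2]
opening: 0.0579
finger_force: 65.6
```

Call:
send_rows:
  claw: 72
  targets:
    - {"offset":[0,0,0],"spin":0}
    - {"offset":[0,0,0],"spin":0}
    - {"offset":[0,0,0],"spin":0}
    - {"offset":[0,0,0],"spin":0}
    - {"offset":[0,0,-0.1],"spin":0}
    - {"offset":[0,0,-0.2],"spin":0}
    - {"offset":[0,0,-0.25],"spin":0}
    - {"offset":[0,0,-0.25],"spin":0}

```text
time: 7.58
ee_pos: [0.5886, 0.0543, 0.2194]
ee_rot: [-0.002, 0.128, 0.992, -0.0]
force: [1.2, 0.1, 0.3]
opening: 0.0719
finger_force: 0.0
```

Call:
send_rows:
  targets:
    - {"offset":[0,0,-0.25],"spin":0}
    - {"offset":[0,0,-0.25],"spin":0}
    - {"offset":[0,0,0],"spin":0}
    - {"offset":[0,0,0],"spin":0}

```text
time: 7.92
ee_pos: [0.5916, 0.0543, 0.2978]
ee_rot: [0.004, 0.127, 0.992, 0.0]
force: [-0.4, 0.0, -0.2]
opening: 0.0721
finger_force: 0.0
```

```bash
python3 - <<'E'
from h import *
P=np.load('w_lens.npz')['P']; 
rgb,d,c,T=snap("wrist"); P=cloud(d,c,T); z=P[...,2]
m=np.hypot(P[...,0]-B[0],P[...,1]-B[1])<.029; print("in bore z",m.sum(),np.nanpercentile(z[m],[5,25,50,75,95]))
go([.46,.322,.2],YA)
E
```

```text
in bore z 14373 [0.04362388 0.30006327 0.30716442 0.31221447 0.31983061]
tcp [0.5902 0.0543 0.2953] yang 75.35 offset total [1.293 1.507 0.633] spin total -0.001 min rows 8
```

Call:
send_rows:
  claw: 85
  targets:
    - {"offset":[0.162,0.188,0.03],"spin":0}
    - {"offset":[0.162,0.188,0.03],"spin":0}
    - {"offset":[0.162,0.188,0.03],"spin":0}
    - {"offset":[0.162,0.188,0.03],"spin":0}
    - {"offset":[0.162,0.188,0.03],"spin":0}
    - {"offset":[0.162,0.188,0.03],"spin":0}
    - {"offset":[0.162,0.188,0.03],"spin":0}
    - {"offset":[0.162,0.188,0.03],"spin":0}

```text
time: 8.63
ee_pos: [0.4564, 0.3224, 0.2554]
ee_rot: [-0.002, 0.128, 0.992, -0.001]
force: [0.6, 0.2, 0.4]
opening: 0.0852
finger_force: 0.0
```

Call:
send_rows:
  targets:
    - {"offset":[0,0,0],"spin":0}
    - {"offset":[0,0,0],"spin":0}

```text
time: 8.8
ee_pos: [0.4564, 0.3224, 0.2554]
ee_rot: [-0.002, 0.126, 0.992, -0.002]
force: [1.0, -0.1, 0.2]
opening: 0.085
finger_force: 0.0
```

```bash
cat >> h.py <<'E'
def disc(c0,thick,tag,zt):
    """fit the 60 mm circle of a piece's top face in a new wrist picture"""
    rgb,d,c,T=snap("wrist"); P=cloud(d,c,T); np.savez(tag+".npz",rgb=rgb,d=d,T=T,P=P); save(tag+".png",rgb); z=P[...,2]
    m=((z>thick-.005)&(z<thick+.004)&(np.hypot(P[...,0]-c0[0],P[...,1]-c0[1])<.06)); q=P[m][:,:2].astype(np.float32)
    (cx,cy),r=cv2.minEnclosingCircle(q); h=cv2.convexHull(q)[:,0]
    f=least_squares(lambda a:np.hypot(*(h-a[:2]).T)-.0295,[cx,cy],loss='soft_l1',f_scale=.001).x
    print(tag,len(q),"encl",cx,cy,r,"hullfit",f.round(4),"z",np.median(z[m])); go([*f,zt],YA); return f
E
python3 -c "
from h import *
disc([.4487,.325],.016,'w_filt',.071)
print([(round(x['score'],2),np.round(x['point'],3)) for x in recognise('wrist','filter_1')])"
```

```text
w_filt 1489 encl 0.4487863779067993 0.32488885521888733 0.0301163662225008 hullfit [0.4485 0.3249] z 0.014625166709076043
tcp [0.4574 0.3216 0.256 ] yang 75.45 offset total [0.06  0.01  1.233] spin total 0.001 min rows 5
[(0.87, array([0.453, 0.328, 0.01 ])), (0.59, array([0.331, 0.351, 0.009]))]
```

View pics/w_filt.png

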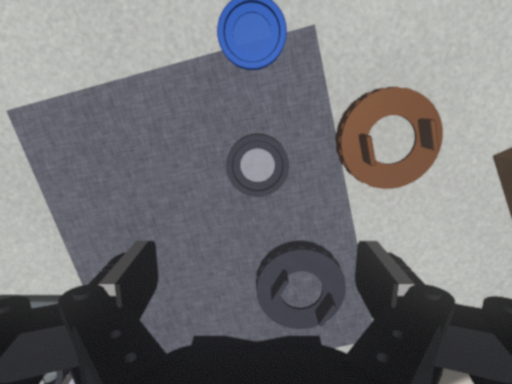

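The filter is at (257,165), 16 mm thick with a wide bezel. The blue one at (252,32) is to be left alone. I'll grasp the filter.

Call:
send_rows:
  targets:
    - {"offset":[0.06,0.01,0.2],"spin":0}
    - {"offset":[0,0,0.25],"spin":0}
    - {"offset":[0,0,0.25],"spin":0}
    - {"offset":[0,0,0.25],"spin":0}
    - {"offset":[0,0,0.15],"spin":0}
    - {"offset":[0,0,0.08],"spin":0}
    - {"offset":[0,0,0.04],"spin":0}
    - {"offset":[0,0,0],"spin":0}

```text
time: 9.57
ee_pos: [0.4507, 0.3243, 0.0742]
ee_rot: [-0.001, 0.128, 0.992, -0.001]
force: [-0.4, -0.4, 0.9]
opening: 0.0848
finger_force: 0.0
```

Call:
send_rows:
  claw: 50
  targets:
    - {"offset":[0,0,0],"spin":0}
    - {"offset":[0,0,0],"spin":0}
    - {"offset":[0,0,0],"spin":0}
    - {"offset":[0,0,0],"spin":0}
    - {"offset":[0,0,0],"spin":0}
    - {"offset":[0,0,0],"spin":0}

```text
time: 10.07
ee_pos: [0.4523, 0.3261, 0.0777]
ee_rot: [0.002, 0.128, 0.992, 0.001]
force: [-0.7, -0.9, 5.2]
opening: 0.0572
finger_force: 62.6
```

Call:
send_rows:
  targets:
    - {"offset":[0,0,-0.1],"spin":0}
    - {"offset":[0,0,-0.2],"spin":0}
    - {"offset":[0,0,-0.25],"spin":0}
    - {"offset":[0,0,-0.25],"spin":0}
    - {"offset":[0,0,-0.25],"spin":0}
    - {"offset":[0,0,-0.25],"spin":0}
    - {"offset":[0,0,-0.2],"spin":0}
    - {"offset":[0,0,0],"spin":0}

```text
time: 10.73
ee_pos: [0.4539, 0.3275, 0.3096]
ee_rot: [0.007, 0.127, 0.992, 0.005]
force: [1.4, 0.9, -1.4]
opening: 0.0567
finger_force: 64.7
```

```bash
python3 -c "
from h import *
go([*B,.21],YA)"
```

```text
tcp [0.4539 0.3275 0.3096] yang 75.37 offset total [-1.334 -1.538  0.662] spin total -0.001 min rows 8
```

Call:
send_rows:
  targets:
    - {"offset":[-0.167,-0.192,0],"spin":0}
    - {"offset":[-0.167,-0.192,0],"spin":0}
    - {"offset":[-0.167,-0.192,0],"spin":0}
    - {"offset":[-0.167,-0.192,0],"spin":0}
    - {"offset":[-0.167,-0.192,0],"spin":0}
    - {"offset":[-0.167,-0.192,0],"spin":0}
    - {"offset":[-0.167,-0.192,0],"spin":0}
    - {"offset":[-0.167,-0.192,0],"spin":0}

```text
time: 11.4
ee_pos: [0.5864, 0.0501, 0.3003]
ee_rot: [0.0, 0.127, 0.992, 0.0]
force: [0.5, 0.8, -1.7]
opening: 0.0568
finger_force: 64.7
```

Call:
send_rows:
  targets:
    - {"offset":[0,0,0.2],"spin":0}
    - {"offset":[0,0,0.2],"spin":0}
    - {"offset":[0,0,0.2],"spin":0}
    - {"offset":[0,0,0.06],"spin":0}
    - {"offset":[0,0,0],"spin":0}
    - {"offset":[0,0,0],"spin":0}

```text
time: 11.9
ee_pos: [0.5861, 0.0521, 0.2014]
ee_rot: [-0.0, 0.127, 0.992, 0.0]
force: [0.2, 0.5, -0.1]
opening: 0.057
finger_force: 64.7
```

```bash
cat >> h.py <<'E'
def heldfit(tag,zt):
    rgb,d,c,T=snap("wrist"); p,r=pose(); P=cloud(d,c,T); np.savez(tag+".npz",rgb=rgb,d=d,T=T,P=P); save(tag+".png",rgb)
    q=((P-p)@r).reshape(-1,3); q=q[(np.hypot(q[:,0],q[:,1])<.045)&(np.abs(q[:,1])<.024)&(q[:,2]>.035)&(q[:,2]<.085)]
    hist=np.histogram(q[:,2],bins=25,range=(.035,.085)); top=hist[1][np.argmax(hist[0]>400)]; zt0=np.median(q[(q[:,2]<top+.005)&(q[:,2]>top-.001)][:,2])
    s=q[np.abs(q[:,2]-zt0)<.003]; h=cv2.convexHull(s[:,:2].astype(np.float32))[:,0]; h=h[np.abs(h[:,1])<.022]
    f=least_squares(lambda a:np.hypot(h[:,0]-a[0],h[:,1])-.03,[0.],loss='soft_l1',f_scale=.001).x
    print("top plane",zt0,"x range",s[:,0].min(),s[:,0].max(),"centre x",f,len(h)); tx=r[:,0]
    go([*(B-f[0]*tx[:2]),zt],YA); o=observe(); print(o["opening"],o["finger_force"],np.round(o["force"],1))
E
python3 -c "
from h import *
heldfit('h_filt',.18)"
```

```text
top plane 0.06450228205752381 x range -0.025912726321396375 0.03434412378638359 centre x [0.00433498] 34
tcp [0.5871 0.0521 0.2027] yang 75.37 offset total [-0.047  0.022  0.152] spin total -0.001 min rows 1
0.056908792131275525 64.68335509300232 [-0.  -0.2 -1.2]
```

Call:
send_rows:
  targets:
    - {"offset":[-0.047,0.022,0],"spin":0}
    - {"offset":[0,0,0.1],"spin":0}
    - {"offset":[0,0,0.08],"spin":0}
    - {"offset":[0,0,0.06],"spin":0}
    - {"offset":[0,0,0.06],"spin":0}
    - {"offset":[0,0,0.06],"spin":0}
    - {"offset":[0,0,0],"spin":0}
    - {"offset":[0,0,0],"spin":0}

```text
time: 12.62
ee_pos: [0.5933, 0.0532, 0.1463]
ee_rot: [-0.001, 0.128, 0.992, -0.0]
force: [-0.4, -0.6, -1.0]
opening: 0.057
finger_force: 64.8
```

```bash
python3 -c "
from h import *
p,r=pose();go([*(B-.0043*r[:2,0]),.128],YA); print(observe()['force'])"
```

```text
tcp [0.5933 0.0532 0.1463] yang 75.35 offset total [-0.009  0.004  0.122] spin total -0.001 min rows 1
[-0.42071478 -0.57693448 -1.00125761]
```

Call:
send_rows:
  targets:
    - {"offset":[-0.009,0.004,0.04],"spin":0}
    - {"offset":[0,0,0.04],"spin":0}
    - {"offset":[0,0,0.02],"spin":0}
    - {"offset":[0,0,0.015],"spin":0}
    - {"offset":[0,0,0],"spin":0}
    - {"offset":[0,0,0],"spin":0}

```text
time: 13.12
ee_pos: [0.5954, 0.0534, 0.1297]
ee_rot: [0.0, 0.128, 0.992, 0.0]
force: [-0.3, 1.0, -2.5]
opening: 0.0569
finger_force: 64.8
```

Call:
send_rows:
  targets:
    - {"offset":[0,0,0.01],"spin":0}
    - {"offset":[0,0,0],"spin":0}

```text
time: 13.28
ee_pos: [0.5954, 0.0535, 0.1283]
ee_rot: [0.0, 0.128, 0.992, 0.0]
force: [-0.2, -0.1, -1.9]
opening: 0.0569
finger_force: 64.8
```

Call:
send_rows:
  claw: 74
  targets:
    - {"offset":[0,0,0],"spin":0}
    - {"offset":[0,0,0],"spin":0}
    - {"offset":[0,0,0],"spin":0}
    - {"offset":[0,0,0],"spin":0}
    - {"offset":[0,0,-0.1],"spin":0}
    - {"offset":[0,0,-0.2],"spin":0}
    - {"offset":[0,0,-0.25],"spin":0}
    - {"offset":[0,0,-0.25],"spin":0}

```text
time: 13.95
ee_pos: [0.5944, 0.0535, 0.2488]
ee_rot: [-0.001, 0.128, 0.992, -0.0]
force: [-0.3, 0.6, 0.8]
opening: 0.074
finger_force: 0.0
```

Call:
send_rows:
  targets:
    - {"offset":[0,0,-0.2],"spin":0}
    - {"offset":[0,0,-0.15],"spin":0}
    - {"offset":[0,0,0],"spin":0}

```text
time: 14.2
ee_pos: [0.5983, 0.0534, 0.3078]
ee_rot: [0.006, 0.127, 0.992, 0.001]
force: [1.4, -0.1, 0.3]
opening: 0.0741
finger_force: 0.0
```

```bash
python3 - <<'E'
from h import *
go([.455,-.165,.26],YA)
rgb,d,c,T=snap("top"); P=cloud(d,c,T); save("top1.png",rgb,None,1.5)
for l in ["spacer_1","ring"]:
    for x in recognise("top",l): print(l,round(x["score"],2),np.round(x["point"],3))
E
```

```text
tcp [0.5983 0.0534 0.3078] yang 75.35 offset total [ 0.56  -1.651  0.308] spin total -0.001 min rows 7
spacer_1 0.56 [ 0.45  -0.342  0.012]
spacer_1 0.49 [ 0.437 -0.16   0.014]
ring 0.95 [0.455 0.444 0.019]
ring 0.65 [0.58  0.328 0.023]
```

Call:
send_rows:
  claw: 85
  targets:
    - {"offset":[0.08,-0.236,0.03],"spin":0}
    - {"offset":[0.08,-0.236,0.03],"spin":0}
    - {"offset":[0.08,-0.236,0.03],"spin":0}
    - {"offset":[0.08,-0.236,0.03],"spin":0}
    - {"offset":[0.08,-0.236,0.03],"spin":0}
    - {"offset":[0.08,-0.236,0.03],"spin":0}
    - {"offset":[0.08,-0.236,0.03],"spin":0}
    - {"offset":[0,0,0.1],"spin":0}

```text
time: 15.02
ee_pos: [0.4484, -0.1691, 0.2537]
ee_rot: [-0.001, 0.131, 0.991, -0.001]
force: [0.3, 0.1, 0.4]
opening: 0.0854
finger_force: 0.0
```

Call:
send_rows:
  targets:
    - {"offset":[0,0,0],"spin":0}
    - {"offset":[0,0,0],"spin":0}
    - {"offset":[0,0,0],"spin":0}

```text
time: 15.27
ee_pos: [0.4512, -0.1643, 0.2536]
ee_rot: [-0.001, 0.127, 0.992, 0.0]
force: [0.3, -0.3, -0.0]
opening: 0.085
finger_force: 0.0
```

```bash
python3 -c "
from h import *
f=disc([.438,-.161],.014,'w_sp1',.073)
print([(round(x['score'],2),np.round(x['point'],3)) for x in recognise('wrist','spacer_1')])"
```

```text
w_sp1 1504 encl 0.4349052309989929 -0.16008684039115906 0.03012053482234478 hullfit [ 0.4347 -0.1601] z 0.01300975940175822
tcp [ 0.4517 -0.1643  0.2541] yang 75.43 offset total [ 0.116 -0.002  1.208] spin total 0.001 min rows 5
[(0.9, array([ 0.433, -0.162,  0.014])), (0.7, array([0.432, 0.001, 0.019])), (0.59, array([ 0.439, -0.343,  0.01 ]))]
```

Call:
send_rows:
  targets:
    - {"offset":[0.116,0,0.2],"spin":0}
    - {"offset":[0,0,0.25],"spin":0}
    - {"offset":[0,0,0.25],"spin":0}
    - {"offset":[0,0,0.25],"spin":0}
    - {"offset":[0,0,0.15],"spin":0}
    - {"offset":[0,0,0.07],"spin":0}
    - {"offset":[0,0,0.03],"spin":0}
    - {"offset":[0,0,0],"spin":0}

```text
time: 16.03
ee_pos: [0.4346, -0.1598, 0.0736]
ee_rot: [-0.001, 0.127, 0.992, 0.0]
force: [0.6, 0.2, -0.8]
opening: 0.0851
finger_force: 0.0
```

Call:
send_rows:
  claw: 50
  targets:
    - {"offset":[0,0,0],"spin":0}
    - {"offset":[0,0,0],"spin":0}
    - {"offset":[0,0,0],"spin":0}
    - {"offset":[0,0,0],"spin":0}
    - {"offset":[0,0,0],"spin":0}
    - {"offset":[0,0,0],"spin":0}

```text
time: 16.53
ee_pos: [0.4361, -0.1612, 0.0763]
ee_rot: [0.002, 0.127, 0.992, -0.0]
force: [-0.5, 2.0, 5.0]
opening: 0.0562
finger_force: 63.3
```

Call:
send_rows:
  targets:
    - {"offset":[0,0,-0.1],"spin":0}
    - {"offset":[0,0,-0.2],"spin":0}
    - {"offset":[0,0,-0.25],"spin":0}
    - {"offset":[0,0,-0.25],"spin":0}
    - {"offset":[0,0,-0.25],"spin":0}
    - {"offset":[0,0,-0.25],"spin":0}
    - {"offset":[0,0,0],"spin":0}
    - {"offset":[0,0,0],"spin":0}

```text
time: 17.2
ee_pos: [0.4363, -0.1616, 0.2731]
ee_rot: [0.004, 0.127, 0.992, -0.002]
force: [-0.1, 0.3, -2.3]
opening: 0.0563
finger_force: 64.8
```

```bash
python3 -c "
from h import *
go([*B,.22],YA)"
```

```text
tcp [ 0.4363 -0.1616  0.2731] yang 75.35 offset total [-0.628  1.655  0.356] spin total -0.001 min rows 7
```

Call:
send_rows:
  targets:
    - {"offset":[-0.09,0.236,0],"spin":0}
    - {"offset":[-0.09,0.236,0],"spin":0}
    - {"offset":[-0.09,0.236,0],"spin":0}
    - {"offset":[-0.09,0.236,0],"spin":0}
    - {"offset":[-0.09,0.236,0],"spin":0}
    - {"offset":[-0.09,0.236,0],"spin":0}
    - {"offset":[-0.09,0.236,0],"spin":0}
    - {"offset":[0,0,0.2],"spin":0}

```text
time: 17.87
ee_pos: [0.5954, 0.0601, 0.2435]
ee_rot: [0.007, 0.125, 0.992, 0.002]
force: [2.1, -0.9, 0.0]
opening: 0.0563
finger_force: 64.8
```

Call:
send_rows:
  targets:
    - {"offset":[0,0,0.16],"spin":0}
    - {"offset":[0,0,0],"spin":0}
    - {"offset":[0,0,0],"spin":0}

```text
time: 18.12
ee_pos: [0.5859, 0.0554, 0.2121]
ee_rot: [-0.004, 0.127, 0.992, -0.0]
force: [-0.2, 0.3, -1.8]
opening: 0.0561
finger_force: 64.8
```

```bash
python3 -c "
from h import *
heldfit('h_sp1',.143)"
```

```text
top plane 0.06535878240214268 x range -0.026655414849730212 0.033301579985198955 centre x [0.00311506] 36
tcp [0.5874 0.0551 0.2141] yang 75.34 offset total [-0.044  0.003  0.474] spin total -0.001 min rows 2
0.05629104040014046 64.80535063426942 [ 0.9 -0.  -1.3]
```

View pics/h_sp1.png

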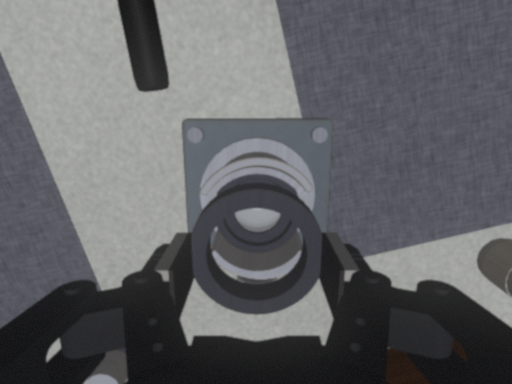

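The spacer is held level at (257,248), the barrel lies square below it, and the filter shows inside. I'll insert it.

Call:
send_rows:
  targets:
    - {"offset":[-0.044,0.003,0],"spin":0}
    - {"offset":[0,0,0.12],"spin":0}
    - {"offset":[0,0,0.1],"spin":0}
    - {"offset":[0,0,0.06],"spin":0}
    - {"offset":[0,0,0.06],"spin":0}
    - {"offset":[0,0,0.05],"spin":0}
    - {"offset":[0,0,0],"spin":0}
    - {"offset":[0,0,0],"spin":0}

```text
time: 18.83
ee_pos: [0.5948, 0.0537, 0.1594]
ee_rot: [-0.0, 0.128, 0.992, -0.0]
force: [-7.0, 0.7, 9.5]
opening: 0.0564
finger_force: 74.0
```

```bash
python3 -c "
from h import *
p,r=pose();go([*(B-.0031*r[:2,0]),.1425],YA); print(observe()['force'])"
```

```text
tcp [0.5948 0.0537 0.1594] yang 75.33 offset total [ 0.007 -0.001  0.113] spin total -0.002 min rows 1
[-7.03143557  0.67028908  9.54046398]
```

Call:
send_rows:
  targets:
    - {"offset":[0.007,0,-0.04],"spin":0}
    - {"offset":[0,0,0],"spin":0}
    - {"offset":[0,0,0],"spin":0}

```text
time: 19.08
ee_pos: [0.5951, 0.0541, 0.1638]
ee_rot: [0.001, 0.128, 0.992, 0.0]
force: [-0.2, -0.1, -1.5]
opening: 0.0561
finger_force: 72.8
```

```bash
python3 -c "
from h import *
heldfit('h_sp1b',.1425); print(pose()[1].round(4).tolist())"
```

```text
top plane 0.05702500249332232 x range -0.028515630271674208 0.0019248120691477977 centre x [0.00147475] 12
tcp [0.5947 0.0541 0.1633] yang 75.34 offset total [ 0.017 -0.004  0.138] spin total -0.001 min rows 1
0.05628297563409623 72.81558664214369 [ 0.1  0.2 -1.4]
[[-0.9674, 0.2531, 0.0017], [0.2531, 0.9674, 0.0], [-0.0016, 0.0005, -1.0]]
```

Call:
send_rows:
  targets:
    - {"offset":[0.008,0,0],"spin":0}
    - {"offset":[0,0,0.02],"spin":0}
    - {"offset":[0,0,0.02],"spin":0}
    - {"offset":[0,0,0.02],"spin":0}
    - {"offset":[0,0,0],"spin":0}

```text
time: 19.55
ee_pos: [0.5921, 0.0546, 0.1525]
ee_rot: [-0.001, 0.128, 0.992, -0.0]
force: [-0.5, -0.2, -1.3]
opening: 0.056
finger_force: 72.8
```

Free now and 7 mm lower than where it jammed. Continuing down.

Call:
send_rows:
  targets:
    - {"offset":[0,0,0.025],"spin":0}
    - {"offset":[0,0,0.02],"spin":0}
    - {"offset":[0,0,0.01],"spin":0}
    - {"offset":[0,0,0.007],"spin":0}
    - {"offset":[0,0,0],"spin":0}
    - {"offset":[0,0,0],"spin":0}

```text
time: 20.05
ee_pos: [0.5928, 0.0545, 0.1451]
ee_rot: [-0.0, 0.128, 0.992, -0.0]
force: [-2.6, -0.5, 4.3]
opening: 0.0563
finger_force: 73.4
```

Call:
send_rows:
  claw: 74
  targets:
    - {"offset":[0,0,0],"spin":0}
    - {"offset":[0,0,0],"spin":0}
    - {"offset":[0,0,0],"spin":0}
    - {"offset":[0,0,0],"spin":0}
    - {"offset":[0,0,-0.1],"spin":0}
    - {"offset":[0,0,-0.2],"spin":0}
    - {"offset":[0,0,-0.25],"spin":0}
    - {"offset":[0,0,-0.25],"spin":0}

```text
time: 20.72
ee_pos: [0.5922, 0.0546, 0.2646]
ee_rot: [-0.001, 0.128, 0.992, -0.0]
force: [0.9, 0.1, 0.4]
opening: 0.0742
finger_force: 0.0
```

Call:
send_rows:
  targets:
    - {"offset":[0.15,0,-0.1],"spin":0}
    - {"offset":[0.2,0,0],"spin":0}
    - {"offset":[0.2,0,0],"spin":0}
    - {"offset":[0,0,0],"spin":0}
    - {"offset":[0,0,0],"spin":0}

```text
time: 21.13
ee_pos: [0.5118, 0.0758, 0.2795]
ee_rot: [0.0, 0.127, 0.992, 0.0]
force: [0.6, -0.2, 0.3]
opening: 0.0739
finger_force: 0.0
```

```bash
cat >> h.py <<'E'
def bore(tag):
    rgb,d,c,T=snap("wrist"); P=cloud(d,c,T); np.savez(tag+".npz",rgb=rgb,d=d,T=T,P=P); save(tag+".png",rgb); z=P[...,2]
    m=(np.hypot(P[...,0]-B[0],P[...,1]-B[1])<.029)&(z<.12); q=P[m]
    print("hist2mm from .02",np.histogram(q[:,2],bins=45,range=(.02,.11))[0])
    return P
def plane(P,lo,hi):
    q=P[(np.hypot(P[...,0]-B[0],P[...,1]-B[1])<.0295)&(P[...,2]>lo)&(P[...,2]<hi)]; A=np.c_[q[:,:2]-B,np.ones(len(q))]
    print("plane",len(q),np.linalg.lstsq(A,q[:,2],rcond=None)[0].round(4))
E
python3 -c "
from h import *
P=bore('w_b2'); plane(P,.070,.088); go([.455,-.335,.26],YA)"
```

```text
hist2mm from .02 [   0    0    0    0    0    0    0    0    0    0    0    0    0    0
    0    0    0    0  368  484  395   13   31   55   64   51   61   65
  116 1047   70    0    0    0    0    0    0    0    0    0    0    0
    0    0    0]
plane 1468 [-0.0358  0.0099  0.0784]
tcp [0.5131 0.0756 0.2796] yang 75.37 offset total [-0.316 -2.746  0.13 ] spin total -0.001 min rows 11
```

View pics/w_b2.png

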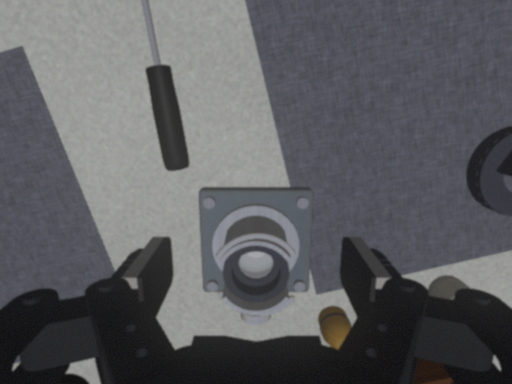

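The spacer sits flat with its top at about 79 mm (80 expected) inside the barrel at (256,270). Now the second spacer, which was knocked to about y = -0.34.

Call:
send_rows:
  claw: 85
  targets:
    - {"offset":[-0.029,-0.25,0.012],"spin":0}
    - {"offset":[-0.029,-0.25,0.012],"spin":0}
    - {"offset":[-0.029,-0.25,0.012],"spin":0}
    - {"offset":[-0.029,-0.25,0.012],"spin":0}
    - {"offset":[-0.029,-0.25,0.012],"spin":0}
    - {"offset":[-0.029,-0.25,0.012],"spin":0}
    - {"offset":[-0.029,-0.25,0.012],"spin":0}
    - {"offset":[-0.029,-0.25,0.012],"spin":0}

```text
time: 21.85
ee_pos: [0.4715, -0.2266, 0.2651]
ee_rot: [0.001, 0.128, 0.992, -0.0]
force: [0.8, -0.2, -0.0]
opening: 0.0847
finger_force: 0.0
```

Call:
send_rows:
  targets:
    - {"offset":[-0.029,-0.25,0.012],"spin":0}
    - {"offset":[-0.029,-0.25,0.012],"spin":0}
    - {"offset":[-0.029,-0.25,0.012],"spin":0}
    - {"offset":[0,0,0],"spin":0}
    - {"offset":[0,0,0],"spin":0}
    - {"offset":[0,0,0],"spin":0}

```text
time: 22.35
ee_pos: [0.4553, -0.3364, 0.2592]
ee_rot: [-0.0, 0.128, 0.992, 0.0]
force: [0.4, 0.5, 0.3]
opening: 0.0846
finger_force: 0.0
```

```bash
python3 -c "
from h import *
f=disc([.443,-.34],.014,'w_sp2',.0735)
print([(round(x['score'],2),np.round(x['point'],3)) for x in recognise('wrist','spacer_1')])"
```

```text
w_sp2 1450 encl 0.4434368312358856 -0.3413962423801422 0.03019929863512516 hullfit [ 0.4433 -0.3413] z 0.013012292401438003
tcp [ 0.4554 -0.3355  0.2593] yang 75.37 offset total [ 0.068 -0.059  1.239] spin total -0.001 min rows 5
[(0.84, array([ 0.44 , -0.342,  0.012]))]
```

Call:
send_rows:
  targets:
    - {"offset":[0.068,-0.059,0.2],"spin":0}
    - {"offset":[0,0,0.25],"spin":0}
    - {"offset":[0,0,0.25],"spin":0}
    - {"offset":[0,0,0.25],"spin":0}
    - {"offset":[0,0,0.17],"spin":0}
    - {"offset":[0,0,0.08],"spin":0}
    - {"offset":[0,0,0.03],"spin":0}
    - {"offset":[0,0,0],"spin":0}

```text
time: 23.12
ee_pos: [0.4432, -0.3409, 0.0749]
ee_rot: [-0.0, 0.127, 0.992, 0.0]
force: [0.6, 0.3, -0.4]
opening: 0.085
finger_force: 0.0
```

Call:
send_rows:
  claw: 50
  targets:
    - {"offset":[0,0,0],"spin":0}
    - {"offset":[0,0,0],"spin":0}
    - {"offset":[0,0,0],"spin":0}
    - {"offset":[0,0,0],"spin":0}
    - {"offset":[0,0,0],"spin":0}
    - {"offset":[0,0,0],"spin":0}

```text
time: 23.62
ee_pos: [0.4445, -0.3429, 0.0785]
ee_rot: [0.002, 0.127, 0.992, -0.001]
force: [-0.7, 2.5, 8.6]
opening: 0.056
finger_force: 61.6
```

Call:
send_rows:
  targets:
    - {"offset":[0,0,-0.1],"spin":0}
    - {"offset":[0,0,-0.2],"spin":0}
    - {"offset":[0,0,-0.25],"spin":0}
    - {"offset":[0,0,-0.25],"spin":0}
    - {"offset":[0,0,-0.25],"spin":0}
    - {"offset":[0,0,-0.25],"spin":0}
    - {"offset":[0,0,0],"spin":0}
    - {"offset":[0,0,0],"spin":0}

```text
time: 24.28
ee_pos: [0.4446, -0.3434, 0.2751]
ee_rot: [0.004, 0.128, 0.992, -0.003]
force: [-0.4, 0.1, -2.0]
opening: 0.056
finger_force: 63.9
```

```bash
python3 -c "
from h import *
go([*B,.24],YA)"
```

```text
tcp [ 0.4446 -0.3434  0.2751] yang 75.35 offset total [-0.269  2.815  0.223] spin total -0.001 min rows 11
```

Call:
send_rows:
  targets:
    - {"offset":[-0.024,0.235,0],"spin":0}
    - {"offset":[-0.024,0.235,0],"spin":0}
    - {"offset":[-0.024,0.235,0],"spin":0}
    - {"offset":[-0.024,0.235,0],"spin":0}
    - {"offset":[-0.024,0.235,0],"spin":0}
    - {"offset":[-0.024,0.235,0],"spin":0}
    - {"offset":[-0.024,0.235,0],"spin":0}
    - {"offset":[-0.024,0.235,0],"spin":0}

```text
time: 24.95
ee_pos: [0.5414, -0.0743, 0.2688]
ee_rot: [-0.001, 0.128, 0.992, 0.0]
force: [0.5, -0.2, -2.0]
opening: 0.0555
finger_force: 64.0
```

Call:
send_rows:
  targets:
    - {"offset":[-0.024,0.235,0],"spin":0}
    - {"offset":[-0.024,0.235,0],"spin":0}
    - {"offset":[-0.024,0.235,0],"spin":0}
    - {"offset":[-0.005,0.23,0],"spin":0}
    - {"offset":[0,0,0.1],"spin":0}
    - {"offset":[0,0,0.1],"spin":0}
    - {"offset":[0,0,0],"spin":0}
    - {"offset":[0,0,0],"spin":0}

```text
time: 25.62
ee_pos: [0.587, 0.0567, 0.238]
ee_rot: [-0.002, 0.127, 0.992, -0.0]
force: [0.6, 0.1, -1.6]
opening: 0.0558
finger_force: 64.1
```

```bash
python3 -c "
from h import *
heldfit('h_sp2',.157)"
```

```text
top plane 0.06687384271377587 x range -0.02734003379967905 0.03271979861686839 centre x [0.00262523] 32
tcp [0.5879 0.0564 0.2393] yang 75.33 offset total [-0.04  -0.006  0.548] spin total -0.002 min rows 3
0.05559094589849734 64.10406555980444 [-0.1 -0.3 -0.8]
```

Call:
send_rows:
  targets:
    - {"offset":[-0.034,-0.004,0],"spin":0}
    - {"offset":[0,0,0.12],"spin":0}
    - {"offset":[0,0,0.12],"spin":0}
    - {"offset":[0,0,0.12],"spin":0}
    - {"offset":[0,0,0.06],"spin":0}
    - {"offset":[0,0,0],"spin":0}
    - {"offset":[0,0,0],"spin":0}

```text
time: 26.25
ee_pos: [0.5938, 0.0542, 0.1775]
ee_rot: [0.0, 0.128, 0.992, -0.0]
force: [-0.4, 0.2, -0.9]
opening: 0.0557
finger_force: 64.1
```

```bash
python3 -c "
from h import *
p,r=pose();go([*(B-.0022*r[:2,0]),.1585],YA); print(observe()['force'])"
```

```text
tcp [0.5938 0.0542 0.1775] yang 75.31 offset total [ 0.006 -0.003  0.127] spin total -0.002 min rows 1
[-0.41391703  0.18902029 -0.85709693]
```

Call:
send_rows:
  targets:
    - {"offset":[0.009,0,0.02],"spin":0}
    - {"offset":[0,0,0.02],"spin":0}
    - {"offset":[0,0,0.02],"spin":0}
    - {"offset":[0,0,0.02],"spin":0}
    - {"offset":[0,0,0.015],"spin":0}
    - {"offset":[0,0,0],"spin":0}

```text
time: 26.75
ee_pos: [0.5923, 0.055, 0.1625]
ee_rot: [0.0, 0.128, 0.992, -0.0]
force: [0.5, -0.8, -1.5]
opening: 0.0556
finger_force: 64.1
```

Call:
send_rows:
  targets:
    - {"offset":[0,0,0.015],"spin":0}
    - {"offset":[0,0,0.01],"spin":0}
    - {"offset":[0,0,0],"spin":0}
    - {"offset":[0,0,0],"spin":0}

```text
time: 27.08
ee_pos: [0.5923, 0.055, 0.1591]
ee_rot: [0.0, 0.128, 0.992, -0.0]
force: [0.9, -0.8, -1.4]
opening: 0.0557
finger_force: 64.1
```

Essentially seated. I'll release it and check the stack.

Call:
send_rows:
  targets:
    - {"offset":[0,0,0.005],"spin":0}
    - {"offset":[0,0,0],"spin":0}

```text
time: 27.25
ee_pos: [0.5923, 0.055, 0.1587]
ee_rot: [0.0, 0.128, 0.992, -0.0]
force: [-0.4, 1.1, 0.1]
opening: 0.0556
finger_force: 64.3
```

Call:
send_rows:
  claw: 74
  targets:
    - {"offset":[0,0,0],"spin":0}
    - {"offset":[0,0,0],"spin":0}
    - {"offset":[0,0,0],"spin":0}
    - {"offset":[0,0,0],"spin":0}
    - {"offset":[0,0,-0.1],"spin":0}
    - {"offset":[0,0,-0.2],"spin":0}
    - {"offset":[0,0,-0.25],"spin":0}
    - {"offset":[0,0,-0.25],"spin":0}

```text
time: 27.92
ee_pos: [0.5913, 0.0551, 0.2787]
ee_rot: [-0.001, 0.128, 0.992, -0.0]
force: [1.1, 0.6, -0.1]
opening: 0.0738
finger_force: 0.0
```

Call:
send_rows:
  targets:
    - {"offset":[0.15,0,-0.1],"spin":0}
    - {"offset":[0.2,0,0],"spin":0}
    - {"offset":[0.2,0,0],"spin":0}
    - {"offset":[0,0,0],"spin":0}
    - {"offset":[0,0,0],"spin":0}

```text
time: 28.33
ee_pos: [0.511, 0.0763, 0.2935]
ee_rot: [-0.0, 0.127, 0.992, 0.0]
force: [0.6, -0.2, -1.0]
opening: 0.0741
finger_force: 0.0
```

```bash
python3 -c "
from h import *
P=bore('w_b3'); plane(P,.085,.099); 
rgb,d,c,T=snap('top'); 
for l in ['ring']:
    for x in recognise('top',l): print(l,round(x['score'],2),np.round(x['point'],3))
go([.593,.334,.27],45.8+90);go([.593,.334,.27],45.8)"
```

```text
hist2mm from .02 [   0    0    0    0    0    0    0    0    0    0    0    0    0    0
    0    0    0    0  258  377  310    7   20   57   50   51   53   42
   26   43   51   73   64   61   70  127 1106   86    0    0    0    0
    0    0    0]
plane 1572 [-0.0203  0.0095  0.0923]
ring 0.93 [0.581 0.329 0.024]
ring 0.79 [0.458 0.447 0.023]
tcp [0.5134 0.0757 0.2936] yang 75.34 offset total [-0.078  1.8    0.158] spin total -1.344 min rows 7
tcp [0.5134 0.0757 0.2936] yang 75.34 offset total [-0.078  1.8    0.158] spin total 0.656 min rows 7
```

View pics/w_b3.png

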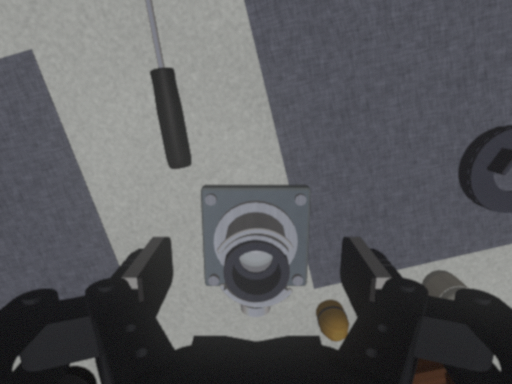

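The stack is complete, its top at about 93 mm measured against 94 expected, and level. Next is the ring at (0.582, 0.336); I'll orient the gripper to its tabs on the way.

Call:
send_rows:
  claw: 85
  targets:
    - {"offset":[-0.011,0.25,0.01],"spin":0}
    - {"offset":[-0.011,0.25,0.01],"spin":0}
    - {"offset":[-0.011,0.25,0.01],"spin":0}
    - {"offset":[-0.011,0.25,0.01],"spin":0}
    - {"offset":[-0.011,0.25,0.01],"spin":0}
    - {"offset":[-0.011,0.25,0.01],"spin":0}
    - {"offset":[-0.011,0.25,0.01],"spin":0}
    - {"offset":[0,0,0],"spin":0.13}

```text
time: 29.15
ee_pos: [0.5927, 0.3329, 0.2812]
ee_rot: [0.001, 0.177, 0.984, 0.002]
force: [0.6, 0.6, 0.3]
opening: 0.085
finger_force: 0.0
```

Call:
send_rows:
  targets:
    - {"offset":[0,0,0],"spin":0.13}
    - {"offset":[0,0,0],"spin":0.13}
    - {"offset":[0,0,0],"spin":0.13}
    - {"offset":[0,0,0],"spin":0.13}
    - {"offset":[0,0,0],"spin":0}
    - {"offset":[0,0,0],"spin":0}
    - {"offset":[0,0,0],"spin":0}

```text
time: 29.73
ee_pos: [0.5906, 0.3269, 0.2825]
ee_rot: [-0.0, 0.373, 0.928, -0.0]
force: [0.3, 0.9, -0.4]
opening: 0.0852
finger_force: 0.0
```

```bash
cat > r.py <<'E'
from h import *
rgb,d,c,T=snap("wrist"); P=cloud(d,c,T); save("w_ring.png",rgb); np.savez("w_ring.npz",P=P,rgb=rgb); z=P[...,2]; c0=[.582,.336]
near=np.hypot(P[...,0]-c0[0],P[...,1]-c0[1])<.06
q=P[near&(z>.019)&(z<.028)][:,:2].astype(np.float32); h=cv2.convexHull(q)[:,0]
f=least_squares(lambda a:np.hypot(*(h-a[:2]).T)-.0455,c0,loss='soft_l1',f_scale=.001).x; print("flange",cv2.minEnclosingCircle(q),f)
m=(near&(z>.042)&(z<.052)).astype(np.uint8); n,l,st,ce=cv2.connectedComponentsWithStats(m)
ks=[k for k in range(1,n) if st[k,4]>30]; cs=[]
for k in ks:
    t=P[l==k][:,:2]; r=cv2.minAreaRect(t.astype(np.float32)); print("tab",st[k,4],r,np.median(P[l==k][:,2])); cs.append(r[0])
if len(cs)==2:
    a=np.array(cs[0])-cs[1]; A=np.degrees(np.arctan2(a[1],a[0]))%180; M=np.mean(cs,0); print("mid",M,"sep",np.hypot(*a),"angle",A); go([*M,.104],A)
E
python3 r.py
```

```text
flange ((0.5827775001525879, 0.33673951029777527), 0.04609077051281929) [0.58289771 0.33655325]
tab 160 ((0.5642300248146057, 0.3175957202911377), (0.004954210948199034, 0.025364764034748077), 45.275142669677734) 0.046376305011133656
tab 153 ((0.6015138626098633, 0.3554060757160187), (0.004950035363435745, 0.02555624395608902), 47.249900817871094) 0.04631921228245134
mid [0.58287194 0.3365009 ] sep 0.05310091842990009 angle 45.401718726784964
tcp [0.5905 0.3269 0.2826] yang 46.18 offset total [0.081 0.011 1.191] spin total 0.017 min rows 5
```

View pics/w_ring.png

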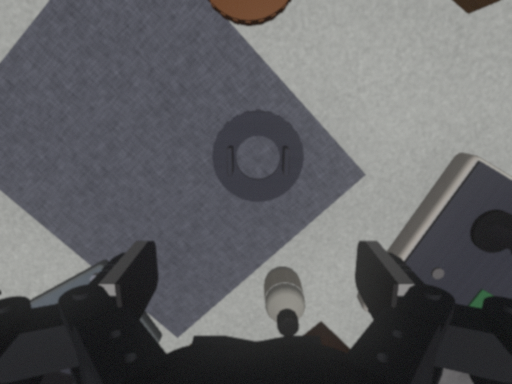

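The dark ring is at (258,157) with tabs at (232,158) and (285,158), aligned with the jaws. The sizes check out: 91 mm diameter, tabs 53 mm apart. I'll grasp it.

Call:
send_rows:
  targets:
    - {"offset":[0.081,0.011,0.2],"spin":0.017}
    - {"offset":[0,0,0.25],"spin":0}
    - {"offset":[0,0,0.25],"spin":0}
    - {"offset":[0,0,0.25],"spin":0}
    - {"offset":[0,0,0.15],"spin":0}
    - {"offset":[0,0,0.07],"spin":0}
    - {"offset":[0,0,0.01],"spin":0}
    - {"offset":[0,0,0],"spin":0}

```text
time: 30.45
ee_pos: [0.5827, 0.3366, 0.1061]
ee_rot: [0.0, 0.38, 0.925, 0.0]
force: [0.7, 0.2, 0.3]
opening: 0.0849
finger_force: 0.0
```

Call:
send_rows:
  claw: 45
  targets:
    - {"offset":[0,0,0],"spin":0}
    - {"offset":[0,0,0],"spin":0}
    - {"offset":[0,0,0],"spin":0}
    - {"offset":[0,0,0],"spin":0}
    - {"offset":[0,0,0],"spin":0}
    - {"offset":[0,0,0],"spin":0}
    - {"offset":[0,0,0],"spin":0}

```text
time: 31.03
ee_pos: [0.5841, 0.3372, 0.1091]
ee_rot: [0.002, 0.38, 0.925, 0.002]
force: [-0.1, -0.3, 5.9]
opening: 0.0559
finger_force: 64.9
```

Call:
send_rows:
  targets:
    - {"offset":[0,0,-0.1],"spin":0}
    - {"offset":[0,0,-0.2],"spin":0}
    - {"offset":[0,0,-0.25],"spin":0}
    - {"offset":[0,0,-0.25],"spin":0}
    - {"offset":[0,0,-0.25],"spin":0}
    - {"offset":[0,0,-0.25],"spin":0}
    - {"offset":[0,0,0],"spin":0}
    - {"offset":[0,0,0],"spin":0}

```text
time: 31.7
ee_pos: [0.5838, 0.3373, 0.3047]
ee_rot: [0.003, 0.38, 0.925, 0.003]
force: [-0.3, 0.2, -4.1]
opening: 0.0558
finger_force: 65.8
```

```bash
python3 -c "
from h import *
go([*B,.27],YA); print(observe()['joint_positions'])"
```

```text
tcp [0.5838 0.3373 0.3047] yang 45.34 offset total [-1.357 -1.31   0.226] spin total -0.668 min rows 8
[4.28037165e-01 3.59251761e-01 8.80727933e-02 1.29208177e+00
 4.62861783e-05 1.20746390e+00]
```

Call:
send_rows:
  targets:
    - {"offset":[-0.17,-0.164,0],"spin":0}
    - {"offset":[-0.17,-0.164,0],"spin":0}
    - {"offset":[-0.17,-0.164,0],"spin":0}
    - {"offset":[-0.17,-0.164,0],"spin":0}
    - {"offset":[-0.17,-0.164,0],"spin":0}
    - {"offset":[-0.17,-0.164,0],"spin":0}
    - {"offset":[-0.17,-0.164,0],"spin":0}
    - {"offset":[-0.17,-0.164,0],"spin":0}

```text
time: 32.37
ee_pos: [0.5871, 0.0516, 0.2976]
ee_rot: [-0.003, 0.38, 0.925, -0.001]
force: [-0.2, 0.5, -4.8]
opening: 0.0556
finger_force: 66.0
```

Call:
send_rows:
  targets:
    - {"offset":[0,0,0],"spin":-0.13}
    - {"offset":[0,0,0],"spin":-0.13}
    - {"offset":[0,0,0],"spin":-0.13}
    - {"offset":[0,0,0],"spin":-0.13}
    - {"offset":[0,0,0],"spin":-0.148}
    - {"offset":[0,0,0.1],"spin":0}
    - {"offset":[0,0,0],"spin":0}
    - {"offset":[0,0,0],"spin":0}

```text
time: 33.03
ee_pos: [0.5868, 0.0532, 0.2825]
ee_rot: [-0.004, 0.127, 0.992, -0.0]
force: [-0.7, -0.2, -4.8]
opening: 0.0558
finger_force: 66.1
```

```bash
python3 - <<'E'
from h import *
rgb,d,c,T=snap("wrist"); p,r=pose(); P=cloud(d,c,T); save("h_ring.png",rgb)
q=((P-p)@r).reshape(-1,3); s=q[(np.hypot(q[:,0],q[:,1])<.06)&(q[:,2]>.04)&(q[:,2]<.12)]; print(np.histogram(s[:,2],bins=16,range=(.04,.12))[0])
s=s[(s[:,2]>.076)&(s[:,2]<.095)]; zt=np.median(s[:,2]); s=s[np.abs(s[:,2]-zt)<.004]
h=cv2.convexHull(s[:,:2].astype(np.float32))[:,0]; r0=np.hypot(*h.T)
f=least_squares(lambda a:np.hypot(*(h-a[:2]).T)-.0455,[0,0.],loss='soft_l1',f_scale=.001).x
print(zt,cv2.minEnclosingCircle(h),f); go([*(B-(r[:,:2]@f)[:2]),.235],YA)
E
```

```text
[  734   637   598   530  1391   365   253   235   222 14639   508   146
   118    94    11     0]
0.0876727654714532 ((0.0013422389747574925, -0.00022431762772612274), 0.046337760984897614) [ 0.00149304 -0.00024386]
tcp [0.5876 0.0532 0.2837] yang 75.38 offset total [-0.029  0.016  0.324] spin total -0.000 min rows 2
```

View pics/h_ring.png

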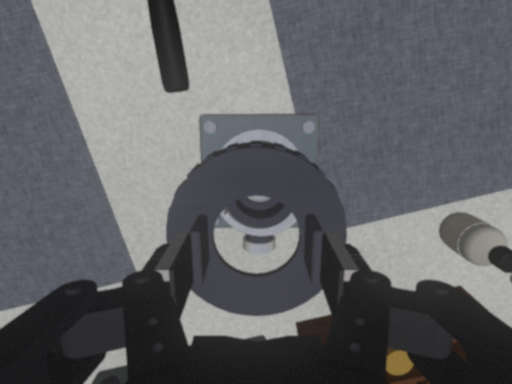

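The ring is held square by its tabs at (205,250) and (312,250), centred 1.5 mm off in x. Aligning it over the barrel.

Call:
send_rows:
  targets:
    - {"offset":[-0.029,0.016,0],"spin":0}
    - {"offset":[0,0,0.15],"spin":0}
    - {"offset":[0,0,0.12],"spin":0}
    - {"offset":[0,0,0.05],"spin":0}
    - {"offset":[0,0,0.03],"spin":0}
    - {"offset":[0,0,0],"spin":0}
    - {"offset":[0,0,0],"spin":0}

```text
time: 33.67
ee_pos: [0.5945, 0.0545, 0.2341]
ee_rot: [0.001, 0.127, 0.992, 0.0]
force: [0.4, 0.0, -3.6]
opening: 0.056
finger_force: 66.1
```

```bash
python3 -c "
from h import *
p,r=pose();go([*(B-.0015*r[:2,0]),.2],YA); print(observe()['force'])"
```

```text
tcp [0.5945 0.0545 0.2341] yang 75.4 offset total [ 0.015 -0.006  0.228] spin total -0.000 min rows 1
[ 0.35593757  0.03563553 -3.57071897]
```

Call:
send_rows:
  targets:
    - {"offset":[0.018,-0.003,0],"spin":0}
    - {"offset":[0,0,0.1],"spin":0}
    - {"offset":[0,0,0.05],"spin":0}
    - {"offset":[0,0,0.04],"spin":0}
    - {"offset":[0,0,0],"spin":0}
    - {"offset":[0,0,0],"spin":0}

```text
time: 34.17
ee_pos: [0.591, 0.0547, 0.2048]
ee_rot: [-0.0, 0.127, 0.992, -0.0]
force: [0.5, -1.0, -3.9]
opening: 0.056
finger_force: 66.1
```

```bash
python3 -c "
from h import *
p,r=pose();go([*(B-.0015*r[:2,0]),.184],YA); s=observe(); print(s['force'],s['torque'])"
```

```text
tcp [0.591  0.0547 0.2048] yang 75.39 offset total [-0.008 -0.001  0.138] spin total -0.000 min rows 1
[ 0.53121572 -0.98130937 -3.85989318] [ 0.01008574 -0.04401254  0.00962926]
```

Call:
send_rows:
  targets:
    - {"offset":[0,0,0.03],"spin":0}
    - {"offset":[0,0,0.03],"spin":0}
    - {"offset":[0,0,0.03],"spin":0}
    - {"offset":[0,0,0],"spin":0}

```text
time: 34.5
ee_pos: [0.5905, 0.0546, 0.1902]
ee_rot: [-0.001, 0.127, 0.992, -0.0]
force: [0.1, -0.4, -5.4]
opening: 0.0559
finger_force: 66.1
```

Call:
send_rows:
  targets:
    - {"offset":[0,0,0.015],"spin":0}
    - {"offset":[0,0,0.012],"spin":0}
    - {"offset":[0,0,0.01],"spin":0}
    - {"offset":[0,0,0],"spin":0}
    - {"offset":[0,0,0],"spin":0}

```text
time: 34.92
ee_pos: [0.5912, 0.0546, 0.1858]
ee_rot: [-0.0, 0.127, 0.992, -0.0]
force: [0.6, -0.5, -3.4]
opening: 0.0555
finger_force: 66.2
```

Call:
send_rows:
  targets:
    - {"offset":[0,0,0.01],"spin":0}
    - {"offset":[0,0,0.008],"spin":0}
    - {"offset":[0,0,0],"spin":0}
    - {"offset":[0,0,0],"spin":0}

```text
time: 35.25
ee_pos: [0.5915, 0.0546, 0.1836]
ee_rot: [0.0, 0.127, 0.992, 0.0]
force: [-0.0, -0.4, -1.2]
opening: 0.0556
finger_force: 66.5
```

```bash
python3 -c "
from h import *
go([*B,.184],YA); s=observe(); print(s['force'],s['torque'],s['joint_positions'])"
```

```text
tcp [0.5915 0.0546 0.1836] yang 75.39 offset total [ 0.005 -0.002 -0.002] spin total -0.000 min rows 1
[-0.00743344 -0.43865942 -1.21446289] [ 0.06892641  0.08419144 -0.06466727] [-1.67076405e-02  3.09440511e-01 -2.48924534e-01  1.01161528e+00
  4.79727019e-05  2.38200355e-01]
```

The flange touches the stack at TCP z = 0.1836, as predicted. I'll turn clockwise (positive spin) and watch the torque; the stop should come at about 105–110°.

Call:
send_rows:
  targets:
    - {"offset":[0,0,0],"spin":0.12}
    - {"offset":[0,0,0],"spin":0.12}
    - {"offset":[0,0,0],"spin":0.12}
    - {"offset":[0,0,0],"spin":0.12}
    - {"offset":[0,0,0],"spin":0}

```text
time: 35.67
ee_pos: [0.5916, 0.0549, 0.1836]
ee_rot: [0.0, 0.311, 0.95, 0.0]
force: [-0.3, 0.6, -2.1]
opening: 0.056
finger_force: 66.5
```

```bash
cat > t.py <<'E'
from h import *
s=observe(); p,r=pose(); a=np.degrees(np.arctan2(r[1,1],r[0,1])); print("turned",round(75.4-a,2),"p",p.round(4),"F",np.round(s['force'],1),"M",np.round(s['torque'],3),"j6",round(s['joint_positions'][5],3),s['opening'],s['finger_force'])
E
python3 t.py
```

```text
turned 21.68 p [0.5916 0.0549 0.1836] F [-0.3  0.6 -2.1] M [ 0.177 -0.01   0.017] j6 0.617 0.05598223395191499 66.50949239730835
```

Call:
send_rows:
  targets:
    - {"offset":[0,0,0],"spin":0.12}
    - {"offset":[0,0,0],"spin":0.12}
    - {"offset":[0,0,0],"spin":0.12}
    - {"offset":[0,0,0],"spin":0.12}
    - {"offset":[0,0,0],"spin":0}

```text
time: 36.08
ee_pos: [0.5917, 0.0548, 0.1836]
ee_rot: [0.0, 0.483, 0.876, 0.0]
force: [0.5, 0.7, -1.3]
opening: 0.0561
finger_force: 66.5
```

```bash
python3 t.py
```

```text
turned 43.16 p [0.5917 0.0548 0.1836] F [ 0.5  0.7 -1.3] M [ 0.105 -0.09  -0.006] j6 0.992 0.05607242343794978 66.5251100063324
```

Call:
send_rows:
  targets:
    - {"offset":[0,0,0],"spin":0.1}
    - {"offset":[0,0,0],"spin":0.1}
    - {"offset":[0,0,0],"spin":0.1}
    - {"offset":[0,0,0],"spin":0.1}
    - {"offset":[0,0,0],"spin":0}

```text
time: 36.5
ee_pos: [0.5918, 0.0547, 0.1836]
ee_rot: [0.001, 0.613, 0.79, 0.0]
force: [0.7, 0.6, -2.0]
opening: 0.0556
finger_force: 66.6
```

```bash
python3 t.py
```

```text
turned 61.06 p [0.5918 0.0547 0.1836] F [ 0.7  0.6 -2. ] M [ 0.135 -0.136  0.017] j6 1.304 0.055637095806610685 66.55060887336731
```

Turning freely. The next 27° in careful chunks.

Call:
send_rows:
  targets:
    - {"offset":[0,0,0],"spin":0.1}
    - {"offset":[0,0,0],"spin":0.1}
    - {"offset":[0,0,0],"spin":0.1}
    - {"offset":[0,0,0],"spin":0.1}
    - {"offset":[0,0,0],"spin":0.1}
    - {"offset":[0,0,0],"spin":0.1}
    - {"offset":[0,0,0],"spin":0}

```text
time: 37.08
ee_pos: [0.5919, 0.0545, 0.1836]
ee_rot: [0.001, 0.781, 0.625, 0.0]
force: [-0.9, 1.0, -0.6]
opening: 0.0557
finger_force: 66.6
```

```bash
python3 t.py
```

```text
turned 88.03 p [0.5919 0.0545 0.1836] F [-0.9  1.  -0.6] M [ 0.05  -0.168 -0.004] j6 1.774 0.05570851657562499 66.57949090003967
```

Call:
send_rows:
  targets:
    - {"offset":[0,0,0],"spin":0.06}
    - {"offset":[0,0,0],"spin":0.06}
    - {"offset":[0,0,0],"spin":0}

```text
time: 37.33
ee_pos: [0.5918, 0.0546, 0.1836]
ee_rot: [0.001, 0.809, 0.588, 0.0]
force: [1.2, 1.0, -0.6]
opening: 0.0557
finger_force: 66.6
```

```bash
python3 t.py
```

```text
turned 93.37 p [0.5918 0.0546 0.1836] F [ 1.2  1.  -0.6] M [ 0.082 -0.234  0.024] j6 1.868 0.0556878385936411 66.60244703292847
```

Now small steps of about 2.7°, reading the torque at each.

Call:
send_rows:
  targets:
    - {"offset":[0,0,0],"spin":0.06}
    - {"offset":[0,0,0],"spin":0.06}
    - {"offset":[0,0,0],"spin":0}

```text
time: 37.58
ee_pos: [0.5918, 0.0546, 0.1836]
ee_rot: [0.001, 0.836, 0.549, 0.001]
force: [-0.2, 1.6, -0.2]
opening: 0.0558
finger_force: 66.6
```

```bash
python3 t.py
```

```text
turned 98.8 p [0.5918 0.0546 0.1836] F [-0.2  1.6 -0.2] M [ 0.056 -0.254  0.013] j6 1.962 0.05575157805475966 66.64489030838013
```

Call:
send_rows:
  targets:
    - {"offset":[0,0,0],"spin":0.06}
    - {"offset":[0,0,0],"spin":0}

```text
time: 37.75
ee_pos: [0.5917, 0.0545, 0.1836]
ee_rot: [0.0, 0.849, 0.529, 0.0]
force: [1.2, 0.9, 0.1]
opening: 0.0559
finger_force: 66.7
```

```bash
python3 t.py
```

```text
turned 101.52 p [0.5917 0.0545 0.1836] F [1.2 0.9 0.1] M [ 0.044 -0.223 -0.034] j6 2.01 0.05593026179865933 66.6836929321289
```

Call:
send_rows:
  targets:
    - {"offset":[0,0,0],"spin":0.05}
    - {"offset":[0,0,0],"spin":0}

```text
time: 37.92
ee_pos: [0.5917, 0.0546, 0.1836]
ee_rot: [0.0, 0.859, 0.512, 0.0]
force: [0.3, 0.7, 1.5]
opening: 0.0558
finger_force: 66.7
```

```bash
python3 t.py
```

```text
turned 103.78 p [0.5917 0.0546 0.1836] F [0.3 0.7 1.5] M [ 0.011 -0.316 -0.028] j6 2.049 0.05577602693257545 66.72024965286255
```

Call:
send_rows:
  targets:
    - {"offset":[0,0,0],"spin":0.04}
    - {"offset":[0,0,0],"spin":0}

```text
time: 38.08
ee_pos: [0.5917, 0.0546, 0.1836]
ee_rot: [0.0, 0.867, 0.499, 0.0]
force: [2.0, 1.0, 0.7]
opening: 0.0556
finger_force: 66.8
```

```bash
python3 t.py
```

```text
turned 105.6 p [0.5917 0.0546 0.1836] F [2.  1.  0.7] M [ 0.036 -0.327  0.008] j6 2.081 0.055633247874325116 66.75557255744934
```

Call:
send_rows:
  targets:
    - {"offset":[0,0,0],"spin":0.04}
    - {"offset":[0,0,0],"spin":0}

```text
time: 38.25
ee_pos: [0.5917, 0.0546, 0.1836]
ee_rot: [0.0, 0.875, 0.485, 0.0]
force: [1.2, 0.6, 1.2]
opening: 0.0557
finger_force: 66.8
```

```bash
python3 t.py
```

```text
turned 107.42 p [0.5917 0.0546 0.1836] F [1.2 0.6 1.2] M [ 0.082 -0.387  0.047] j6 2.113 0.055673086183076065 66.79102420806885
```

Call:
send_rows:
  targets:
    - {"offset":[0,0,0],"spin":0.03}
    - {"offset":[0,0,0],"spin":0}

```text
time: 38.42
ee_pos: [0.5916, 0.0546, 0.1836]
ee_rot: [0.0, 0.881, 0.474, 0.0]
force: [1.1, 1.7, 1.0]
opening: 0.0556
finger_force: 66.9
```

```bash
python3 t.py
```

```text
turned 108.87 p [0.5916 0.0546 0.1836] F [1.1 1.7 1. ] M [ 0.03  -0.362 -0.012] j6 2.138 0.05555581447741182 66.8601644039154
```

Call:
send_rows:
  targets:
    - {"offset":[0,0,0],"spin":0.03}
    - {"offset":[0,0,0],"spin":0}

```text
time: 38.58
ee_pos: [0.5915, 0.0546, 0.1836]
ee_rot: [0.0, 0.887, 0.463, 0.0]
force: [1.1, 0.0, 1.9]
opening: 0.0562
finger_force: 67.0
```

```bash
python3 t.py
```

```text
turned 110.29 p [0.5915 0.0546 0.1836] F [1.1 0.  1.9] M [-0.055 -0.353  0.012] j6 2.163 0.05619434998352865 66.950923204422
```

Call:
send_rows:
  targets:
    - {"offset":[0,0,0],"spin":0.03}
    - {"offset":[0,0,0],"spin":0}

```text
time: 38.75
ee_pos: [0.5915, 0.0545, 0.1835]
ee_rot: [0.0, 0.892, 0.452, 0.0]
force: [0.3, -0.6, 3.3]
opening: 0.0557
finger_force: 67.1
```

```bash
python3 t.py
```

```text
turned 111.67 p [0.5915 0.0545 0.1835] F [ 0.3 -0.6  3.3] M [-0.141 -0.27   0.021] j6 2.187 0.05572534077002305 67.05417394638062
```

Call:
send_rows:
  targets:
    - {"offset":[0,0,0],"spin":0.03}
    - {"offset":[0,0,0],"spin":0}

```text
time: 38.92
ee_pos: [0.5914, 0.0545, 0.1835]
ee_rot: [0.0, 0.897, 0.441, 0.0]
force: [0.7, -0.8, 4.1]
opening: 0.0559
finger_force: 67.2
```

```bash
python3 t.py
```

```text
turned 113.03 p [0.5914 0.0545 0.1835] F [ 0.7 -0.8  4.1] M [-0.191 -0.251  0.054] j6 2.211 0.05590358335114114 67.15649843215942
```

Call:
send_rows:
  targets:
    - {"offset":[0,0,0],"spin":0.02}
    - {"offset":[0,0,0],"spin":0}

```text
time: 39.08
ee_pos: [0.5914, 0.0545, 0.1835]
ee_rot: [0.0, 0.901, 0.434, 0.0]
force: [0.4, 0.4, 5.2]
opening: 0.0558
finger_force: 67.2
```

```bash
python3 t.py
```

```text
turned 113.91 p [0.5914 0.0545 0.1835] F [0.4 0.4 5.2] M [-0.266 -0.245  0.214] j6 2.226 0.05582446665178751 67.23967552185059
```

The torque has started to rise at about 113.5°, so it is reaching the stop. Very small increments until snug (about 0.35–0.4 N·m).

Call:
send_rows:
  targets:
    - {"offset":[0,0,0],"spin":0.02}
    - {"offset":[0,0,0],"spin":0}

```text
time: 39.25
ee_pos: [0.5914, 0.0546, 0.1835]
ee_rot: [0.0, 0.904, 0.427, 0.0]
force: [0.3, -1.1, 5.1]
opening: 0.0561
finger_force: 67.2
```

```bash
python3 t.py
```

```text
turned 114.79 p [0.5914 0.0546 0.1835] F [ 0.3 -1.1  5.1] M [-0.245 -0.171  0.222] j6 2.242 0.056051389137282484 67.2487735748291
```

Call:
send_rows:
  targets:
    - {"offset":[0,0,0],"spin":0.015}
    - {"offset":[0,0,0],"spin":0}

```text
time: 39.42
ee_pos: [0.5914, 0.0545, 0.1835]
ee_rot: [0.0, 0.906, 0.422, 0.0]
force: [0.6, -0.4, 5.1]
opening: 0.0558
finger_force: 67.3
```

```bash
python3 t.py
```

```text
turned 115.44 p [0.5914 0.0545 0.1835] F [ 0.6 -0.4  5.1] M [-0.222 -0.189  0.37 ] j6 2.253 0.05576474955305651 67.26895451545715
```

Call:
send_rows:
  targets:
    - {"offset":[0,0,0],"spin":0.02}
    - {"offset":[0,0,0],"spin":0}

```text
time: 39.58
ee_pos: [0.5914, 0.0546, 0.1835]
ee_rot: [0.0, 0.91, 0.415, 0.0]
force: [0.3, -0.9, 5.2]
opening: 0.0558
finger_force: 67.3
```

```bash
python3 t.py
```

```text
turned 116.33 p [0.5914 0.0546 0.1835] F [ 0.3 -0.9  5.2] M [-0.206 -0.182  0.431] j6 2.269 0.05576759949649241 67.2733461856842
```

Call:
send_rows:
  targets:
    - {"offset":[0,0,0],"spin":0.025}
    - {"offset":[0,0,0],"spin":0}

```text
time: 39.75
ee_pos: [0.5913, 0.0546, 0.1835]
ee_rot: [0.0, 0.914, 0.406, 0.0]
force: [0.4, 0.1, 5.8]
opening: 0.0556
finger_force: 67.3
```

```bash
python3 t.py
```

```text
turned 117.46 p [0.5913 0.0546 0.1835] F [0.4 0.1 5.8] M [-0.204 -0.2    0.455] j6 2.288 0.055630248545040256 67.27312803268433
```

Call:
send_rows:
  targets:
    - {"offset":[0,0,0],"spin":0.015}
    - {"offset":[0,0,0],"spin":0}

```text
time: 39.92
ee_pos: [0.5913, 0.0546, 0.1835]
ee_rot: [0.0, 0.916, 0.401, 0.0]
force: [0.4, -1.2, 5.0]
opening: 0.0553
finger_force: 67.3
```

```bash
python3 t.py
```

```text
turned 118.07 p [0.5913 0.0546 0.1835] F [ 0.4 -1.2  5. ] M [-0.229 -0.199  0.741] j6 2.299 0.05532663235096378 67.32505917549133
```

Call:
send_rows:
  targets:
    - {"offset":[0,0,0],"spin":-0.02}
    - {"offset":[0,0,0],"spin":0}

```text
time: 40.08
ee_pos: [0.5913, 0.0545, 0.1835]
ee_rot: [0.0, 0.913, 0.407, 0.0]
force: [0.3, 0.3, 5.5]
opening: 0.0559
finger_force: 67.2
```

```bash
python3 t.py
```

```text
turned 117.38 p [0.5913 0.0545 0.1835] F [0.3 0.3 5.5] M [-0.12  -0.173 -0.401] j6 2.287 0.05586771782772864 67.20313668251038
```

The stop is firm (0.74 N·m clockwise) and the ring resists 0.40 N·m the other way, so it's snug. I'll relax the twist and let go.

Call:
send_rows:
  targets:
    - {"offset":[0,0,0],"spin":0.01}
    - {"offset":[0,0,0],"spin":0}

```text
time: 40.25
ee_pos: [0.5913, 0.0546, 0.1835]
ee_rot: [0.0, 0.915, 0.404, 0.0]
force: [0.1, 0.4, 5.3]
opening: 0.0561
finger_force: 67.2
```

```bash
python3 t.py
```

```text
turned 117.73 p [0.5913 0.0546 0.1835] F [0.1 0.4 5.3] M [-0.116 -0.157  0.208] j6 2.293 0.05608532585837783 67.23866701126099
```

Call:
send_rows:
  claw: 72
  targets:
    - {"offset":[0,0,0],"spin":0}
    - {"offset":[0,0,0],"spin":0}
    - {"offset":[0,0,0],"spin":0}
    - {"offset":[0,0,0],"spin":0}
    - {"offset":[0,0,-0.1],"spin":0}
    - {"offset":[0,0,-0.2],"spin":0}
    - {"offset":[0,0,-0.25],"spin":0}
    - {"offset":[0,0,-0.2],"spin":0}

```text
time: 40.92
ee_pos: [0.5909, 0.0547, 0.297]
ee_rot: [-0.0, 0.915, 0.404, -0.0]
force: [1.8, 0.7, 1.2]
opening: 0.0722
finger_force: 0.0
```

Call:
send_rows:
  targets:
    - {"offset":[0.2,0,0],"spin":0}
    - {"offset":[0.2,0,0],"spin":0}
    - {"offset":[0,0,0],"spin":0}
    - {"offset":[0,0,0],"spin":0}
    - {"offset":[0,0,0],"spin":0}

```text
time: 41.33
ee_pos: [0.6308, 0.0989, 0.2948]
ee_rot: [-0.0, 0.915, 0.405, -0.001]
force: [-0.1, -0.4, 0.1]
opening: 0.072
finger_force: 0.0
```

```bash
python3 - <<'E'
from h import *
rgb,d,c,T=snap("wrist"); P=cloud(d,c,T); save("fin.png",rgb); z=P[...,2]
near=np.hypot(P[...,0]-B[0],P[...,1]-B[1])<.06
q=P[near&(z>.092)&(z<.103)]; A=np.c_[q[:,:2]-B,np.ones(len(q))]; print("flange plane",len(q),np.linalg.lstsq(A,q[:,2],rcond=None)[0].round(4), cv2.minEnclosingCircle(q[:,:2].astype(np.float32)))
m=(near&(z>.114)&(z<.13)).astype(np.uint8); n,l,st,ce=cv2.connectedComponentsWithStats(m)
cs=[cv2.minAreaRect(P[l==k][:,:2].astype(np.float32))[0] for k in range(1,n) if st[k,4]>30]; print(cs)
if len(cs)==2:
    a=np.array(cs[0])-cs[1]; print("tab angle",np.degrees(np.arctan2(a[1],a[0]))%180,"turned",(75.4-np.degrees(np.arctan2(a[1],a[0])))%180)
s=observe(); print(s["force"],s["time"])
E
```

```text
flange plane 5833 [-0.0029  0.0007  0.0968] ((0.5912363529205322, 0.0546235591173172), 0.04649556428194046)
[(0.5718613862991333, 0.07237650454044342), (0.6107321977615356, 0.036943547427654266)]
tab angle 137.64904694870086 turned 117.75095305129915
[-0.74590408 -0.16956911 -0.12715557] 41.3833
```

View pics/fin.png

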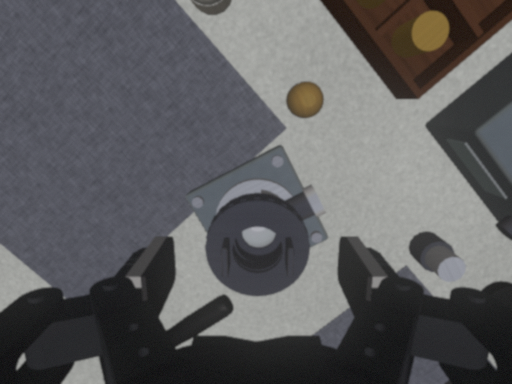

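The ring is on level at (258,245), its flange at the expected height and turned 117.7°. The gripper is clear, so I'm handing in.

```bash
python3 -c "
from bench import *
print(close_job())"
```

```text
the job is handed in; nothing more can be done
None
```

The collimator is rebuilt and handed in: lens cell, the one filter and both spacers are stacked in the barrel (with only one filter there was no spare spacer), and the retaining ring is turned about 118° clockwise to a firm stop and snug (it held 0.40 N·m backwards; the last clockwise step peaked at 0.74 N·m).

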